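# Make up two chair-repair kits

## Task

Make up the two repair kits. The long tray gets the wooden stretcher, lying in its long lane, with the tapered foot and the steel angle bracket in the two short compartments, one in each; the small tray gets the round bun foot and the wooden corner block, one in each compartment. Set every piece down on the tray floor the same way up as you find it, and leave the thread spool and the glass jar where they are; the stretcher is caught under a strap at one end, so raise its other end over the lip and draw it out endwise.

Things in the scene. Friction and masses are not known exactly. Their poses are not given: they have to be found in the camera images.
- stretcher: Pale wooden chair stretcher, straight bar 200 long, 24 wide, 20 thick, incl. an 18 long, 14 wide tenon at each end. 65 g. Origin at its centre; x along its length, z up. At the start it lies on the holder, x along the holder's x, centre 40 mm and underside 30 mm above the table. Grip it across its 24 mm width between its middle and its -x (free) end.
- holder: Dark steel fixed rack, 236 x 70, origin under its centre, x along it. Stretcher lies on a spine 16 wide, top 30 up (base plate 6 thick). Lips at both ends (x beyond +-105) rise to 42. Strap over the stretcher at x 60 to 76: underside 58, top 63 up, posts 16 either side of centre. To free: tilt the -x end up about 0.09 rad about the stretcher's +x lower edge, draw 50 to 60 mm towards the rack's -x, lift.
- tapered_foot: Dark wooden tapered furniture foot standing on its wide end: round, 44 mm diameter over the lowest 8 mm, then narrowing evenly to 32 at the top, 65 high. 60 g. Origin at the centre of its underside, z up.
- bun_foot: Dark wooden squat bun foot: round, 48 high, 52 mm diameter between 14 and 34 mm up, narrowing to 40 at both ends. 70 g. Origin at the centre of its underside, z up.
- corner_block: Pale wooden chair corner block, a trapezoid seen from above: long face 80 (at y = -14), parallel short face 34 (at y = +14), so 28 across y, and 36 high. 45 g. Origin at the centre of its underside; x along the long face, z up. Grip it across y.
- bracket: Steel angle bracket standing on its base leg: base 60 (x) x 36 (y) x 6 thick, with an upright leg 10 thick (x = 20 to 30 mm), 36 wide, whose top is 50 mm up. 190 g. Origin at the centre of the base's underside, z up. Grip the upright across its thickness (10) or its width (36).
- long_tray: Fixed wooden kit tray, 244 (x) x 150 (y), origin at the centre of its underside on the table. Floor 4 thick; rims and dividers 4 thick, tops 10 mm above the table. A divider along x at y = -3 leaves a long lane 236 x 66 (centre x 0, y -38) and, on the +y side, two short compartments 116 x 72 (centres x = -60 and +60, y = +35).
- small_tray: Fixed shallow wooden kit tray, 196 (x) x 98 (y) mm, origin at the centre of its underside on the table. Floor 4 mm thick; rims and the one divider 4 thick, tops 10 mm above the table. Two compartments 92 x 90 mm, centres x = -48 and +48, y = 0.
- spool: Loose blue thread spool standing on end, 52 mm diameter, 54 high, not to be disturbed. Origin at the centre of its underside.
- jar: Loose glass jar with a white cap, 60 mm diameter, 70 high, not to be disturbed. Origin at the centre of its underside.

How it is judged (in metres and radians):
At the end, for the whole second after the job is handed in: All five pieces released, at rest, flat on the tray floor (four small ones tilted under 0.12 rad): stretcher along the long tray's lane; tapered foot and bracket one in each short compartment of that tray; bun foot and corner block one in each compartment of the small tray (x of stretcher in the frame of long_tray between -0.024 and 0.024 m and y of stretcher in the frame of long_tray between -0.062 and -0.014 m and z of stretcher in the frame of long_tray between 0.01 and 0.02 m and angle between the x axis of stretcher and the x axis of long_tray, either way round below 0.25 rad and linear speed of each of stretcher, tapered_foot, bracket, bun_foot, corner_block below 0.02 m/s and (((x of tapered_foot in the frame of long_tray between 0.015 and 0.105 m and y of tapered_foot in the frame of long_tray between 0.009 and 0.061 m) and (x of bracket in the frame of long_tray between -0.105 and -0.015 m and y of bracket in the frame of long_tray between 0.009 and 0.061 m)) or ((x of tapered_foot in the frame of long_tray between -0.105 and -0.015 m and y of tapered_foot in the frame of long_tray between 0.009 and 0.061 m) and (x of bracket in the frame of long_tray between 0.015 and 0.105 m and y of bracket in the frame of long_tray between 0.009 and 0.061 m))) and (((x of bun_foot in the frame of small_tray between 0.015 and 0.081 m and y of bun_foot in the frame of small_tray between -0.033 and 0.033 m) and (x of corner_block in the frame of small_tray between -0.081 and -0.015 m and y of corner_block in the frame of small_tray between -0.033 and 0.033 m)) or ((x of bun_foot in the frame of small_tray between -0.081 and -0.015 m and y of bun_foot in the frame of small_tray between -0.033 and 0.033 m) and (x of corner_block in the frame of small_tray between 0.015 and 0.081 m and y of corner_block in the frame of small_tray between -0.033 and 0.033 m))) and z of tapered_foot in the frame of long_tray between 0.0015 and 0.008 m and angle between each of tapered_foot, bracket, bun_foot, corner_block's own z axis and vertical below 0.12 rad and z of bracket in the frame of long_tray between 0.0015 and 0.008 m and z of bun_foot in the frame of small_tray between 0.0015 and 0.008 m and z of corner_block in the frame of small_tray between 0.0015 and 0.008 m); the robot touches nothing.
It fails at once if the spool or the jar is moved more than 25 mm (distance of any of spool, jar from where it was at the start of the episode above 0.025 m).
It also fails if it takes over 125 s, if anything falls off the work surface, if the arm or the gripper's body presses on something with over 40 N, if the wrist force passes 120 N, or if a joint passes its speed limit or range.

## Robot

A 7-joint arm with a two-finger parallel gripper is mounted at the origin on the work surface. World frame = base frame: x ahead of the robot, y to its left, z up, the work surface at z = 0. Lengths are in mm, angles in rad, forces in N, time in s.
With the tool pointing down it reaches from about 350 to 900 mm from the base axis. Payload 8.1 kg.
Tool frame: the origin (TCP) lies at the very end of the fingers, on their centre line; the grasp point (between the pads) lies 19 mm behind it; z points along the fingers, y is the direction in which the jaws open and shut (so a half turn about z gives the same grasp; the last joint's range is limited). The gripper opens to 85 mm and grips with 20 to 120 N. Pads are 22 mm wide; open, the fingers measure 114 mm over their backs; the gripper's body (76 mm by 85 mm) begins 54 mm behind the grasp point. The pads swing forward as they close: fully open they stand 13 mm farther back than shut.
Start: joints at [-1.297, 0.434, 0.025, 1.573, -0.012, 1.134, -0.075], TCP at [229.994, 581.157, 231.323] pointing down, gripper open.
Joint ranges: [-2.62, 2.62], [-0.44, 2.09], [-1.27, 1.32], [0.08, 2.57], [-1.32, 4.46], [0.12, 2], [-2.74, 2.74]. Speed limits (rad/s): [2.22, 2.22, 3.01, 3.01, 3.14, 3.14, 3.14].

## Interface

Orientations are given as a 3x3 rotation matrix whose columns are the frame's x, y, z axes.
In Python, from cell import * gives the robot as it stands.
- The arm moves only by the tool carry_out, never from a script. Its arguments are lists of equal length, an entry for each row: "dp": the shift along the tool's x, y, z in mm, a list of three; "delta_rot": the turn, a rotation vector about the tool's x, y, z in rad, a list of three; "fingers": the opening in per cent of the stroke, from 0 (shut) to 100 (fully open). In form: {"dp": [[x, y, z], ...], "delta_rot": [[ax, ay, az], ...], "fingers": [fingers, ...]}. A call has 1 to 10 rows; each row shifts and turns the pose as measured when the row begins, along the tool's axes as they then stand; what a row does not reach is not made up. A row lasts 1/12 s, in which the tool goes at most 41.7 mm and 7.16 degrees, less where a joint would pass 70% of its speed; a pose out of reach is approached as far as the arm can. A call is refused whole if a number of a shift passes 41.7 or a number of a turn 0.125, either way. A call with a gripper value outside its range is refused whole. The fingers move at their own pace and stop on an object; the grip force is fixed at half the most. Time passes only in rows, so rows that do not move let the fingers close. It gives the time, the measured TCP pose, the force and the opening at its end, in the units of the state.
- get_obs(): the state, without advancing time (a new reading comes with each control period).
- camera(name): name is "scene" or "side" or "wrist"; returns (picture, depth): 384x512x3 uint8, red, green, blue; 384x512 float32, mm along the optical axis (not along the pixel's ray), 0 where there is no reading.
- calibration(name): a dict with "fov_y" (degrees; the focal length in pixels is half the picture's height over the tangent of half this angle, whatever the lens; pixels are square), "cx", "cy" (the principal point, pixels), "view" (4x4, takes a point from world to camera coordinates). Camera axes: x right, y down, z forward; pixel columns grow to the right and rows downward; lengths in mm; the calibration is good to about 2 mm. A picture is of the moment at which its call begins: read the wrist's pose just before it. calibration takes no time and is no camera call; for the wrist camera it gives the pose at the moment of the call.
- finish_job(): hands the job in, once; it reports no verdict.
The state is a dict: "time": time; "joint_pos": joint angles; "dq": joint speeds; "effort": joint torques, N m; "tcp_pos": TCP position; "tool_rot": TCP orientation; "ft_force": force on the tool from outside, world axes, zero at the start; "moment": the same for the moment, N m; "finger_gap": finger opening in mm.
Only numpy, scipy, OpenCV 4.12 (cv2) and the standard library are available. Lean on these libraries where they do the work, as an engineer would, in place of code of your own. Each camera call takes 0.05 s, during which the arm holds its last target.

## Working session

There is one attempt and no reset: what is moved stays moved. The work goes in short steps, Python scripts to look and compute and a tool call to move; the robot and the scene stay as the last step left them, time stands still between calls to the robot, and variables do not carry over. Pictures are saved under pics/ and viewed, and the job is handed in when it is done.

Besides the shell and the picture viewer there is one more tool, called after "Request:" by a JSON object that holds its "name" and its "arguments", one argument or row to a line. carry_out: Moves the arm, as the interface text tells. Its arguments: {"type":"object","properties":{"dp":{"type":"array","items":{"type":"array","items":{"type":"number"}}},"delta_rot":{"type":"array","items":{"type":"array","items":{"type":"number"}}},"fingers":{"type":"array","items":{"type":"number"}}},"required":["dp","delta_rot","fingers"]}

```bash
ls; mkdir -p pics
python3 - <<'E'
from cell import *
import cv2,numpy as np
o=get_obs()
for k,v in o.items(): print(k,np.round(v,3).tolist())
for n in ["scene","side","wrist"]:
    c=calibration(n);print(n,c['fov_y'],c['cx'],c['cy'],np.round(c['view'],4).tolist())
    p,d=camera(n);cv2.imwrite(f'pics/a_{n}.png',p[:,:,::-1]);np.savez(f'pics/a_{n}.npz',p=p,d=d,v=c['view'],f=192/np.tan(np.radians(c['fov_y']/2)),cx=c['cx'],cy=c['cy'])
E
```

```text
pics
time 0.0
joint_pos [-1.297, 0.435, 0.025, 1.574, -0.012, 1.134, -0.075]
dq [0.0, 0.001, 0.001, 0.001, 0.001, 0.001, 0.0]
effort [0.001, -67.044, 1.026, -31.623, 0.016, 0.012, -0.0]
tcp_pos [229.833, 580.667, 230.513]
tool_rot [[-0.93, 0.368, -0.0], [0.368, 0.93, -0.002], [-0.0, -0.002, -1.0]]
ft_force [-0.428, -0.74, 1.338]
moment [-0.024, 0.001, -0.008]
finger_gap 85.577
scene 46.42062667642632 253.08828531479855 191.35798875994035 [[-0.645, 0.764, -0.0163, 481.8973], [0.4852, 0.3929, -0.7811, -224.3941], [-0.5904, -0.5117, -0.6241, 1481.8986], [0.0, 0.0, 0.0, 1.0]]
side 51.97091605905983 256.07054994914995 191.26555341066694 [[0.699, -0.7151, 0.0079, -503.2126], [-0.5393, -0.5343, -0.6509, 314.6147], [0.4696, 0.4507, -0.7592, 709.3772], [0.0, 0.0, 0.0, 1.0]]
wrist 67.99565691150035 257.5391851569529 187.41306340181163 [[0.368, 0.9298, -0.001, -624.4962], [0.8783, -0.3472, 0.3287, -42.1978], [0.3052, -0.1219, -0.9444, 380.5413], [0.0, 0.0, 0.0, 1.0]]
```

View pics/a_scene.png

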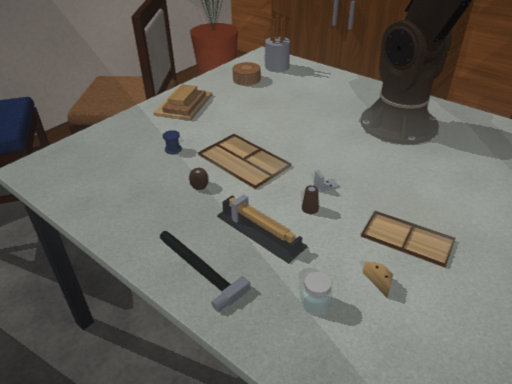

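View pics/a_side.png

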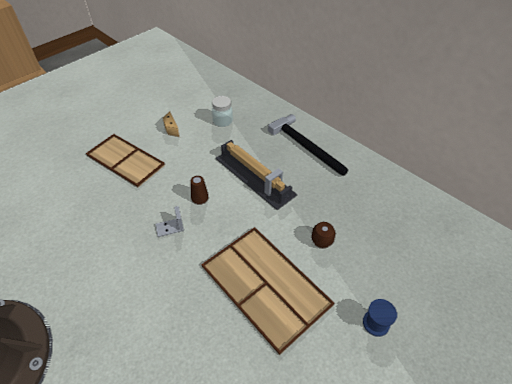

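View pics/a_wrist.png

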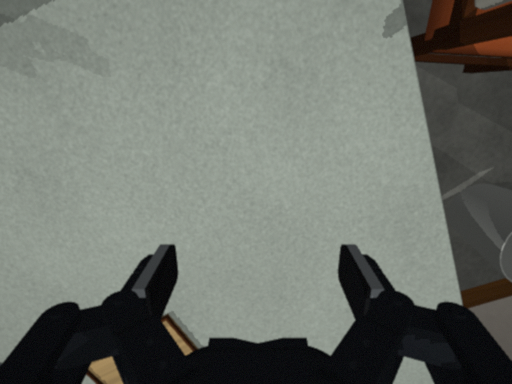

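```bash
cat > h.py <<'E'
import numpy as np,cv2
def load(n):
    z=np.load(f'pics/{n}.npz');return z
def cloud(z):
    d=z['d'];h,w=d.shape;u,v=np.meshgrid(np.arange(w),np.arange(h))
    f=float(z['f']);X=np.stack([(u-z['cx'])/f*d,(v-z['cy'])/f*d,d],-1)
    V=z['v'];R=V[:3,:3];t=V[:3,3]
    W=(X-t)@R
    W[d<=0]=np.nan
    return W
def ray(z,u,v,h):
    f=float(z['f']);R=z['v'][:3,:3];t=z['v'][:3,3]
    c=-R.T@t;dr=R.T@np.array([(u-z['cx'])/f,(v-z['cy'])/f,1.])
    s=(h-c[2])/dr[2];return c+s*dr
E
python3 - <<'E'
from h import *
for n in ['scene','side']:
    z=load('a_'+n);W=cloud(z);p=z['p']
    S=1.5;H=np.full((600,700),-99.);C=np.zeros((600,700,3),np.uint8)
    print(n,np.nanmedian(W[150:250,150:350,2]),-z['v'][:3,:3].T@z['v'][:3,3])
    ok=~np.isnan(W[...,2])
    # labelled components: height>5 on table
    m=(ok&(W[...,2]>7)&(W[...,2]<110)&(W[...,0]>250)&(W[...,0]<1000)&(np.abs(W[...,1])<600)).astype(np.uint8)
    k,l,st,ce=cv2.connectedComponentsWithStats(m)
    for i in range(1,k):
        if st[i,4]<25: continue
        q=W[l==i];c=p[l==i].mean(0)
        print(i,st[i].tolist(),'c',np.round(np.median(q,0)).tolist(),'min',np.round(q.min(0)).tolist(),'max',np.round(q.max(0)).tolist(),'rgb',c.round().tolist())
E
```

```text
scene 0.5028590148908145 [1294.60568854  478.32099335  757.50002345]
1 [178, 101, 27, 19, 246] c [400.0, -585.0, 17.0] min [308.0, -600.0, 7.0] max [437.0, -554.0, 35.0] rgb [96.0, 77.0, 58.0]
2 [163, 130, 18, 23, 292] c [582.0, -457.0, 49.0] min [550.0, -495.0, 7.0] max [603.0, -440.0, 56.0] rgb [46.0, 53.0, 72.0]
4 [198, 134, 94, 54, 472] c [487.0, -250.0, 9.0] min [400.0, -387.0, 7.0] max [570.0, -131.0, 14.0] rgb [82.0, 68.0, 56.0]
23 [189, 168, 20, 21, 333] c [661.0, -263.0, 38.0] min [632.0, -295.0, 7.0] max [679.0, -247.0, 52.0] rgb [59.0, 50.0, 44.0]
26 [302, 170, 23, 43, 526] c [546.0, 17.0, 40.0] min [442.0, -33.0, 7.0] max [563.0, 39.0, 68.0] rgb [76.0, 71.0, 68.0]
40 [223, 194, 81, 64, 1679] c [694.0, -19.0, 41.0] min [658.0, -143.0, 7.0] max [715.0, 88.0, 65.0] rgb [93.0, 82.0, 66.0]
41 [361, 211, 95, 55, 493] c [495.0, 260.0, 10.0] min [422.0, 155.0, 7.0] max [550.0, 362.0, 15.0] rgb [80.0, 65.0, 55.0]
63 [160, 231, 91, 80, 1542] c [870.0, -1.0, 23.0] min [835.0, -196.0, 7.0] max [925.0, 70.0, 30.0] rgb [58.0, 60.0, 61.0]
116 [364, 262, 29, 34, 550] c [654.0, 270.0, 34.
[... 798 characters left out ...]
.0, 42.0] min [642.0, -147.0, 7.0] max [713.0, 87.0, 68.0] rgb [99.0, 88.0, 73.0]
31 [191, 176, 18, 27, 396] c [531.0, 4.0, 45.0] min [516.0, -7.0, 8.0] max [556.0, 30.0, 69.0] rgb [66.0, 47.0, 37.0]
54 [175, 206, 9, 25, 118] c [447.0, -28.0, 47.0] min [434.0, -34.0, 7.0] max [464.0, 2.0, 53.0] rgb [129.0, 134.0, 140.0]
60 [312, 222, 24, 26, 509] c [638.0, -282.0, 44.0] min [623.0, -303.0, 8.0] max [670.0, -252.0, 51.0] rgb [63.0, 42.0, 32.0]
65 [202, 227, 133, 127, 1228] c [478.0, -269.0, 10.0] min [396.0, -388.0, 7.0] max [566.0, -133.0, 15.0] rgb [78.0, 51.0, 35.0]
136 [364, 299, 34, 36, 842] c [565.0, -471.0, 54.0] min [546.0, -495.0, 7.0] max [598.0, -445.0, 58.0] rgb [44.0, 59.0, 92.0]
```

Run:
```python
from h import *
Ws=[cloud(load('a_scene')),cloud(load('a_side'))]
P=[load('a_scene')['p'],load('a_side')['p']]
def sel(x0,x1,y0,y1,z0,z1):
    for W in Ws:
        m=(W[...,0]>x0)&(W[...,0]<x1)&(W[...,1]>y0)&(W[...,1]<y1)&(W[...,2]>z0)&(W[...,2]<z1)
        yield W[m]
def rect(q):
    r=cv2.minAreaRect(q[:,:2].astype(np.float32));b=cv2.boxPoints(r)
    return np.round(r[0],1),np.round(r[1],1),round(r[2],1),np.round(b).tolist(),len(q)
print('tapered top');[print(rect(q)) for q in sel(500,580,-20,60,61,72)]
print('bun top');[print(rect(q)) for q in sel(600,700,-320,-230,45,56)]
print('bun mid');[print(rect(q)) for q in sel(600,700,-320,-230,12,56)]
print('block top');[print(rect(q)) for q in sel(600,690,215,310,33,43)]
print('bracket up');[print(rect(q)) for q in sel(400,480,-60,30,45,58)]
print('bracket base');[print(rect(q)) for q in sel(400,495,-70,30,3.5,12)]
print('smalltray');[print(rect(q)) for q in sel(400,570,140,380,7,14)]
print('longtray');[print(rect(q)) for q in sel(380,590,-400,-120,7,14)]
print('strap');[print(rect(q)) for q in sel(630,730,-160,100,58,72)]
print('stretcher');[print(rect(q)) for q in sel(630,730,-160,100,47,54)]
print('holder');[print(rect(q)) for q in sel(620,740,-170,110,4,70)]
print('lips');[print(rect(q)) for q in sel(620,740,-170,-120,36,46)];[print(rect(q)) for q in sel(620,740,60,110,36,46)]
# zoom pics
for n,(y0,y1,x0,x1) in {'scene':(120,310,150,470),'side':(90,350,80,400)}.items():
    p=load('a_'+n)['p'][y0:y1,x0:x1];k=2.4
    cv2.imwrite(f'pics/z_{n}.png',cv2.resize(p,None,fx=k,fy=k if n=='scene' else 2.3,interpolation=3)[:,:,::-1])
```

```text
tapered top
(array([540.5,  18.4]), array([31.6, 29.7]), 13.0, [[522.0, 29.0], [528.0, 0.0], [559.0, 8.0], [553.0, 36.0]], 92)
(array([537.9,  14.2]), array([31.6, 30.3]), 49.3, [[516.0, 12.0], [539.0, -8.0], [560.0, 16.0], [537.0, 36.0]], 124)
bun top
(array([ 652.3, -273.2]), array([40.5, 37.8]), 36.8, [[625.0, -270.0], [647.0, -300.0], [680.0, -276.0], [657.0, -246.0]], 105)
(array([ 648.6, -277.3]), array([42. , 40.3]), 16.1, [[623.0, -264.0], [634.0, -303.0], [674.0, -291.0], [663.0, -252.0]], 247)
bun mid
(array([ 655.3, -271.2]), array([47.4, 46.9]), 89.3, [[632.0, -295.0], [678.0, -295.0], [679.0, -248.0], [632.0, -247.0]], 317)
(array([ 646.1, -278.9]), array([46. , 50.2]), 42.9, [[612.0, -276.0], [646.0, -313.0], [680.0, -282.0], [646.0, -245.0]], 503)
block top
(array([647.3, 271.2]), array([75.4, 30.1]), 67.6, [[619.0, 242.0], [647.0, 231.0], [676.0, 300.0], [648.0, 312.0]], 296)
(array([645.3, 270. ]), array([75.8, 28.5]), 69.0, [[618.0, 240.0], [645.0, 229.0], [672.0, 300.0], [646.0, 311.0]], 135)
bracket up
(array([456.4, -13.6]), array([40.2, 11.4]), 64.3, [[443.0, -2
[... 1510 characters left out ...]
8]), 90.0, [[656.0, -147.0], [728.0, -147.0], [728.0, 91.0], [656.0, 91.0]], 2377)
(array([690.3, -32.3]), array([235.5,  86.4]), 86.4, [[640.0, -147.0], [726.0, -153.0], [741.0, 83.0], [655.0, 88.0]], 2127)
lips
(array([ 680. , -132.3]), array([19.8, 37.4]), 88.8, [[661.0, -142.0], [699.0, -143.0], [699.0, -123.0], [661.0, -122.0]], 47)
(array([ 677.9, -139.9]), array([24.3, 33.6]), 57.2, [[657.0, -141.0], [685.0, -159.0], [699.0, -139.0], [670.0, -121.0]], 76)
(array([691.1,  74.6]), array([22.5, 37.1]), 82.6, [[671.0, 66.0], [708.0, 61.0], [711.0, 83.0], [674.0, 88.0]], 90)
(array([690.1,  71.6]), array([23.2, 37.3]), 86.5, [[671.0, 61.0], [708.0, 59.0], [709.0, 82.0], [672.0, 84.0]], 47)
```

View pics/z_side.png

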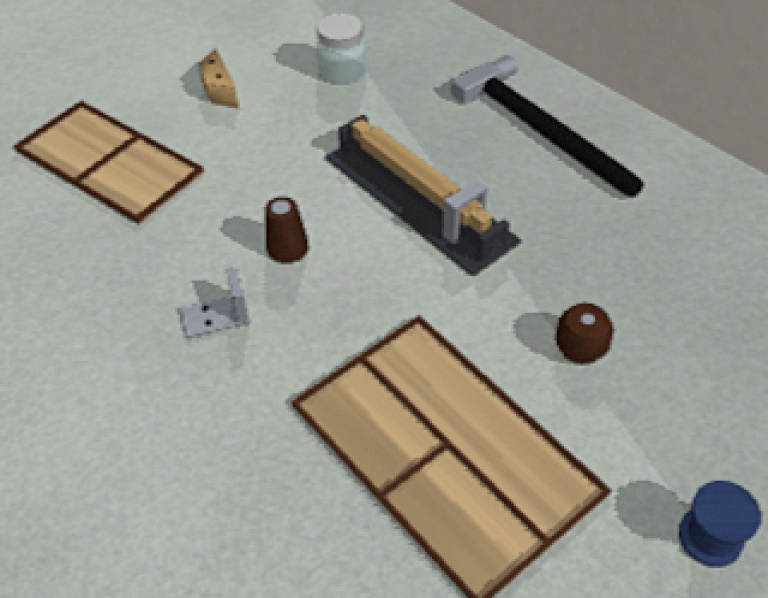

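View pics/z_scene.png

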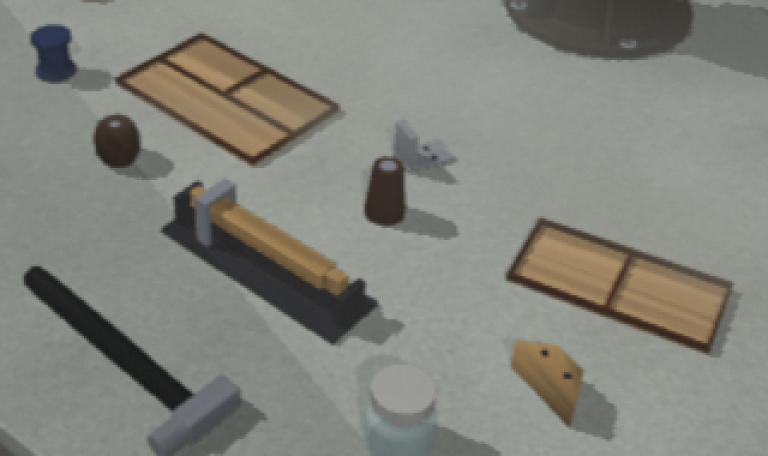

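```bash
cat > plan.py <<'E'
from cell import *
import numpy as np, math, json
from scipy.spatial.transform import Rotation as R
def Rt(phi,tilt=None):
    c,s=math.cos(phi),math.sin(phi)
    M=np.array([[-s,c,0],[c,s,0],[0,0,-1.]])
    return M if tilt is None else R.from_rotvec(tilt).as_matrix()@M
def st():
    o=get_obs();print('t',round(o['time'],2),'tcp',np.round(o['tcp_pos'],1).tolist(),'yaw',round(math.degrees(math.atan2(o['tool_rot'][1][1],o['tool_rot'][0][1])),1),'F',np.round(o['ft_force'],1).tolist(),'gap',round(float(o['finger_gap']),1),'q',np.round(o['joint_pos'],2).tolist());return o
def plan(pts,f,tilt=None,vmax=38):
    """pts: list of (x,y,z,yawdeg[,tiltvec]) ; prints rows"""
    o=st();p=np.array(o['tcp_pos'],float);M=np.array(o['tool_rot'],float)
    D=[];A=[]
    for w in pts:
        t=np.array(w[:3],float);G=Rt(math.radians(w[3]),w[4] if len(w)>4 else None)
        # choose equivalent as given
        rv=R.from_matrix(M.T@G).as_rotvec();d=t-p
        n=max(1,math.ceil(np.linalg.norm(d)/vmax),math.ceil(np.abs(rv).max()/0.115))
        for i in range(n):
            Mi=M@R.from_rotvec(rv*i/n).as_matrix()
            D.append(np.round(Mi.T@d/n,1).tolist());A.append(np.round(rv/n,3).tolist())
        p=t;M=G
    for i in range(0,len(D),10):
        print(json.dumps({"dp":D[i:i+10],"delta_rot":A[i:i+10],"fingers":[f]*len(D[i:i+10])}))
E
python3 -c "
from plan import *
plan([(646,271,170,-21.7)],100)"
```

```text
t 0.15 tcp [229.9, 580.8, 230.7] yaw 68.4 F [-0.3, 0.5, -0.6] gap 85.5 q [-1.3, 0.44, 0.03, 1.57, -0.01, 1.13, -0.08]
{"dp": [[-35.8, -9.6, 4.4], [-36.6, -5.6, 4.3], [-37.0, -1.4, 4.3], [-37.0, 2.7, 4.3], [-36.4, 6.9, 4.3], [-35.4, 10.9, 4.3], [-34.0, 14.8, 4.3], [-32.1, 18.5, 4.3], [-29.8, 22.0, 4.3], [-27.2, 25.2, 4.3]], "delta_rot": [[-0.0, 0.0, 0.112], [-0.0, 0.0, 0.112], [-0.0, 0.0, 0.112], [-0.0, 0.0, 0.112], [-0.0, 0.0, 0.112], [-0.0, 0.0, 0.112], [-0.0, 0.0, 0.112], [-0.0, 0.0, 0.112], [-0.0, 0.0, 0.112], [-0.0, 0.0, 0.112]], "fingers": [100, 100, 100, 100, 100, 100, 100, 100, 100, 100]}
{"dp": [[-24.2, 28.1, 4.3], [-20.9, 30.6, 4.3], [-17.3, 32.8, 4.3], [-13.5, 34.5, 4.3]], "delta_rot": [[-0.0, 0.0, 0.112], [-0.0, 0.0, 0.112], [-0.0, 0.0, 0.112], [-0.0, 0.0, 0.112]], "fingers": [100, 100, 100, 100]}
```

Request:
{"name": "carry_out", "arguments": {
  "dp": [
    [-36,-10,4],
    [-37,-6,4],
    [-37,-1,4],
    [-37,3,4],
    [-36,7,4],
    [-35,11,4],
    [-34,15,4],
    [-32,18,4],
    [-30,22,4],
    [-27,25,4]
  ],
  "delta_rot": [
    [0,0,0.112],
    [0,0,0.112],
    [0,0,0.112],
    [0,0,0.112],
    [0,0,0.112],
    [0,0,0.112],
    [0,0,0.112],
    [0,0,0.112],
    [0,0,0.112],
    [0,0,0.112]
  ],
  "fingers": [100,100,100,100,100,100,100,100,100,100]
}}

```text
time: 0.98
tcp_pos: [524.9, 356.0, 185.6]
tool_rot: [[-0.046, 0.999, -0.008], [0.999, 0.046, 0.002], [0.003, -0.007, -1.0]]
ft_force: [0.6, -0.2, -0.1]
finger_gap: 85.9
```

Request:
{"name": "carry_out", "arguments": {
  "dp": [
    [-24,28,4],
    [-21,31,4],
    [-17,33,4],
    [-13,34,4]
  ],
  "delta_rot": [
    [0,0,0.112],
    [0,0,0.112],
    [0,0,0.112],
    [0,0,0.112]
  ],
  "fingers": [100,100,100,100]
}}

```text
time: 1.32
tcp_pos: [645.4, 259.4, 166.9]
tool_rot: [[0.411, 0.912, -0.009], [0.912, -0.411, 0.002], [-0.002, -0.009, -1.0]]
ft_force: [0.8, 0.2, 0.3]
finger_gap: 85.5
```

```bash
python3 -c "
from plan import *
plan([(646,271,120,-21.7)],100)"
```

```text
t 1.32 tcp [645.4, 259.4, 166.9] yaw -24.3 F [0.8, 0.2, 0.3] gap 85.5 q [-0.74, 0.64, 0.48, 1.48, -0.31, 1.11, -0.63]
{"dp": [[5.5, -1.9, 23.5], [5.5, -1.9, 23.4]], "delta_rot": [[-0.004, 0.001, -0.022], [-0.004, 0.001, -0.022]], "fingers": [100, 100]}
```

```bash
cat > look.py <<'E'
from cell import *
import cv2,numpy as np,sys
def look(n,tag):
    c=calibration(n);p,d=camera(n)
    cv2.imwrite(f'pics/{tag}.png',p[:,:,::-1]);np.savez(f'pics/{tag}.npz',p=p,d=d,v=c['view'],f=192/np.tan(np.radians(c['fov_y']/2)),cx=c['cx'],cy=c['cy'])
if __name__=='__main__': look(sys.argv[1],sys.argv[2])
E
python3 look.py wrist b1
python3 - <<'E'
from h import *
z=load('b1');W=cloud(z)
m=(W[...,2]>32)&(W[...,2]<40)&(abs(W[...,0]-646)<60)&(abs(W[...,1]-271)<60)
q=W[m];r=cv2.minAreaRect(q[:,:2].astype(np.float32));print(r,len(q),np.median(q[:,2]))
E
```

```text
((645.2363891601562, 270.8978576660156), (78.52180480957031, 28.010608673095703), 68.15318298339844) 1576 35.47911983589965
```

View pics/b1.png

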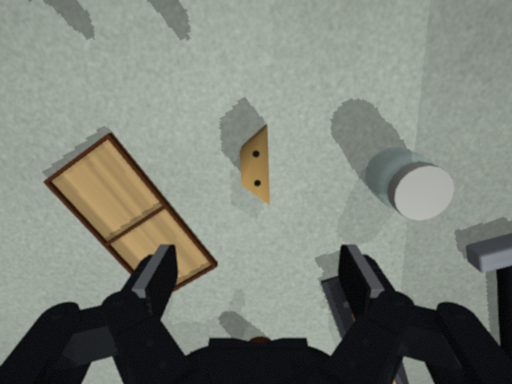

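```bash
python3 - <<'E'
from h import *
z=load('b1');W=cloud(z)
p=z['p'].astype(int)
m=(W[...,2]>6)&(W[...,2]<14)&(abs(W[...,0]-484)<90)&(abs(W[...,1]-257)<130)
q=W[m];r=cv2.minAreaRect(q[:,:2].astype(np.float32));print(r,len(q),np.round(cv2.boxPoints(r)).tolist())
E
python3 -c "
from plan import *
plan([(645.5,271,60,-21.8),(645.5,271,10,-21.8)],100)"
```

```text
((483.4507751464844, 257.445068359375), (99.88378143310547, 196.73634338378906), 8.850180625915527) 2215 [[419.0, 347.0], [449.0, 153.0], [548.0, 168.0], [518.0, 362.0]]
t 1.37 tcp [650.7, 250.9, 166.1] yaw -25.2 F [3.1, -6.9, 0.5] gap 85.3 q [-0.73, 0.64, 0.48, 1.47, -0.31, 1.11, -0.63]
{"dp": [[5.5, -4.3, 35.3], [5.5, -4.2, 35.3], [5.5, -4.2, 35.3], [0.0, 0.0, 25.0], [0.0, 0.0, 25.0]], "delta_rot": [[-0.001, 0.002, -0.02], [-0.001, 0.002, -0.02], [-0.001, 0.002, -0.02], [0.0, 0.0, 0.0], [0.0, 0.0, 0.0]], "fingers": [100, 100, 100, 100, 100]}
```

Request:
{"name": "carry_out", "arguments": {
  "dp": [
    [6,-4,30],
    [6,-4,30],
    [5,-4,30],
    [0,0,0]
  ],
  "delta_rot": [
    [0,0,-0.02],
    [0,0,-0.02],
    [0,0,-0.02],
    [0,0,0]
  ],
  "fingers": [100,100,100,100]
}}

```text
time: 1.7
tcp_pos: [652.4, 263.4, 73.2]
tool_rot: [[0.381, 0.924, -0.0], [0.924, -0.381, -0.007], [-0.007, 0.002, -1.0]]
ft_force: [-2.0, 0.7, -0.8]
finger_gap: 85.3
```

```bash
python3 -c "
from plan import *
plan([(645.5,271,10,-21.8)],100,vmax=20)"
```

```text
t 1.7 tcp [652.4, 263.4, 73.2] yaw -22.4 F [-2.0, 0.7, -0.8] gap 85.3 q [-0.72, 0.74, 0.43, 1.54, -0.35, 0.95, -0.57]
{"dp": [[1.2, -2.4, 15.8], [1.2, -2.3, 15.8], [1.2, -2.3, 15.8], [1.1, -2.3, 15.8]], "delta_rot": [[0.001, 0.002, -0.003], [0.001, 0.002, -0.003], [0.001, 0.002, -0.003], [0.001, 0.002, -0.003]], "fingers": [100, 100, 100, 100]}
```

Request:
{"name": "carry_out", "arguments": {
  "dp": [
    [3,-6,8],
    [2,-4,14],
    [0,0,14],
    [0,0,14],
    [0,0,7],
    [0,0,0]
  ],
  "delta_rot": [
    [0,0,-0.01],
    [0,0,0],
    [0,0,0],
    [0,0,0],
    [0,0,0],
    [0,0,0]
  ],
  "fingers": [100,100,100,100,100,100]
}}

```text
time: 2.2
tcp_pos: [645.7, 273.0, 16.5]
tool_rot: [[0.371, 0.929, 0.002], [0.929, -0.371, -0.006], [-0.004, 0.004, -1.0]]
ft_force: [-0.2, 0.5, 0.1]
finger_gap: 85.2
```

```bash
python3 -c "
from plan import *
plan([(645.5,271,10,-21.8)],100,vmax=20)"
```

```text
t 2.2 tcp [645.7, 273.0, 16.5] yaw -21.8 F [-0.2, 0.5, 0.1] gap 85.2 q [-0.72, 0.8, 0.4, 1.58, -0.37, 0.84, -0.56]
{"dp": [[-1.9, 0.6, 6.5]], "delta_rot": [[0.004, 0.004, 0.001]], "fingers": [100]}
```

Request:
{"name": "carry_out", "arguments": {
  "dp": [
    [-2,1,6],
    [0,0,1],
    [0,0,0],
    [0,0,0],
    [0,0,0],
    [0,0,0],
    [0,0,0],
    [0,0,0],
    [0,0,0]
  ],
  "delta_rot": [
    [0,0,0],
    [0,0,0],
    [0,0,0],
    [0,0,0],
    [0,0,0],
    [0,0,0],
    [0,0,0],
    [0,0,0],
    [0,0,0]
  ],
  "fingers": [100,100,0,0,0,0,0,0,0]
}}

```text
time: 2.95
tcp_pos: [648.8, 270.3, 12.7]
tool_rot: [[0.372, 0.928, 0.007], [0.928, -0.372, -0.004], [-0.001, 0.008, -1.0]]
ft_force: [-0.8, -0.1, -0.6]
finger_gap: 27.0
```

```bash
python3 -c "
from plan import *
plan([(646,271,80,-21.8),(470,309,70,-36.8),(470,309,22,-36.8)],0,vmax=33)"
```

```text
t 2.95 tcp [648.8, 270.3, 12.7] yaw -21.8 F [-0.8, -0.1, -0.6] gap 27.0 q [-0.71, 0.8, 0.4, 1.58, -0.38, 0.83, -0.55]
{"dp": [[-0.1, -0.8, -22.4], [-0.1, -0.8, -22.4], [-0.1, -0.9, -22.4], [-5.0, -29.6, 1.7], [-6.3, -29.3, 1.7], [-7.6, -29.0, 1.7], [-8.8, -28.7, 1.7], [-10.1, -28.3, 1.7], [-11.3, -27.8, 1.7], [0.0, 0.0, 24.0]], "delta_rot": [[0.003, 0.0, -0.0], [0.003, 0.0, -0.0], [0.003, 0.0, -0.0], [0.0, 0.0, 0.044], [0.0, 0.0, 0.044], [0.0, 0.0, 0.044], [0.0, 0.0, 0.044], [0.0, 0.0, 0.044], [0.0, 0.0, 0.044], [0.0, 0.0, 0.0]], "fingers": [0, 0, 0, 0, 0, 0, 0, 0, 0, 0]}
{"dp": [[0.0, 0.0, 24.0]], "delta_rot": [[0.0, 0.0, 0.0]], "fingers": [0]}
```

Request:
{"name": "carry_out", "arguments": {
  "dp": [
    [0,-1,-22],
    [0,-1,-24],
    [0,-1,-24],
    [-5,-30,0],
    [-6,-29,0],
    [-8,-29,0],
    [-9,-29,0],
    [-10,-28,0],
    [-11,-28,0],
    [0,0,0]
  ],
  "delta_rot": [
    [0,0,0],
    [0,0,0],
    [0,0,0],
    [0,0,0.044],
    [0,0,0.044],
    [0,0,0.044],
    [0,0,0.044],
    [0,0,0.044],
    [0,0,0.044],
    [0,0,0]
  ],
  "fingers": [0,0,0,0,0,0,0,0,0,0]
}}

```text
time: 3.78
tcp_pos: [463.3, 309.7, 83.1]
tool_rot: [[0.615, 0.789, 0.008], [0.789, -0.615, -0.004], [0.001, 0.009, -1.0]]
ft_force: [-1.4, 0.2, -1.2]
finger_gap: 27.3
```

```bash
python3 -c "
from plan import *
plan([(470,309,60,-36.8),(470,309,22,-36.8)],0,vmax=20)"
```

```text
t 3.78 tcp [463.3, 309.7, 83.1] yaw -37.9 F [-1.4, 0.2, -1.2] gap 27.3 q [-1.07, 0.53, 0.53, 1.94, -0.37, 0.76, -0.99]
{"dp": [[1.8, 2.8, 11.6], [1.8, 2.8, 11.6], [0.0, 0.0, 19.0], [0.0, 0.0, 19.0]], "delta_rot": [[0.004, -0.001, -0.01], [0.004, -0.001, -0.01], [0.0, 0.0, 0.0], [0.0, 0.0, 0.0]], "fingers": [0, 0, 0, 0]}
```

Request:
{"name": "carry_out", "arguments": {
  "dp": [
    [2,3,15],
    [2,3,20],
    [0,0,18],
    [0,0,5],
    [0,0,0]
  ],
  "delta_rot": [
    [0,0,-0.01],
    [0,0,-0.01],
    [0,0,0],
    [0,0,0],
    [0,0,0]
  ],
  "fingers": [0,0,0,0,0]
}}

```text
time: 4.2
tcp_pos: [468.8, 312.5, 25.1]
tool_rot: [[0.593, 0.806, 0.008], [0.806, -0.593, -0.001], [0.005, 0.007, -1.0]]
ft_force: [0.4, -0.2, 0.0]
finger_gap: 26.9
```

```bash
python3 -c "
from plan import *
plan([(470,309,17,-36.8)],0,vmax=20)"; python3 look.py side c1; python3 look.py scene c2
```

```text
t 4.2 tcp [468.8, 312.5, 25.1] yaw -36.3 F [0.4, -0.2, 0.0] gap 26.9 q [-1.01, 0.62, 0.46, 1.96, -0.43, 0.65, -0.91]
{"dp": [[-2.2, 3.0, 8.1]], "delta_rot": [[0.007, -0.005, 0.008]], "fingers": [0]}
```

View pics/c1.png

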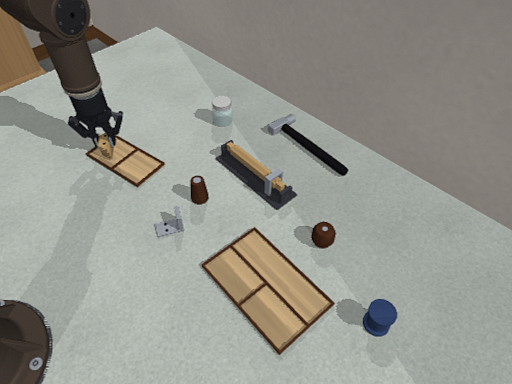

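Request:
{"name": "carry_out", "arguments": {
  "dp": [
    [-2,3,5],
    [0,0,3],
    [0,0,1],
    [0,0,0],
    [0,0,0]
  ],
  "delta_rot": [
    [0.005,-0.005,0.005],
    [0,0,0],
    [0,0,0],
    [0,0,0],
    [0,0,0]
  ],
  "fingers": [0,0,0,0,0]
}}

```text
time: 4.72
tcp_pos: [472.9, 309.6, 19.3]
tool_rot: [[0.598, 0.801, 0.005], [0.801, -0.598, 0.002], [0.005, 0.003, -1.0]]
ft_force: [0.3, -0.3, -0.1]
finger_gap: 26.8
```

Request:
{"name": "carry_out", "arguments": {
  "dp": [
    [0,0,2],
    [0,0,2],
    [0,0,0],
    [0,0,0],
    [0,0,0]
  ],
  "delta_rot": [
    [0,0,0],
    [0,0,0],
    [0,0,0],
    [0,0,0],
    [0,0,0]
  ],
  "fingers": [0,0,0,0,0]
}}

```text
time: 5.13
tcp_pos: [473.4, 309.9, 16.2]
tool_rot: [[0.598, 0.801, 0.006], [0.801, -0.598, 0.003], [0.006, 0.003, -1.0]]
ft_force: [-0.2, -0.4, 0.6]
finger_gap: 26.4
```

Request:
{"name": "carry_out", "arguments": {
  "dp": [
    [0,0,0],
    [0,0,0],
    [0,0,0],
    [0,0,0],
    [0,0,-20],
    [0,0,-30],
    [0,0,-40],
    [0,0,-30],
    [0,0,-10]
  ],
  "delta_rot": [
    [0,0,0],
    [0,0,0],
    [0,0,0],
    [0,0,0],
    [0,0,0],
    [0,0,0],
    [0,0,0],
    [0,0,0],
    [0,0,0]
  ],
  "fingers": [70,70,70,70,70,70,70,70,70]
}}

```text
time: 5.88
tcp_pos: [470.2, 307.9, 146.8]
tool_rot: [[0.598, 0.801, -0.0], [0.801, -0.598, -0.004], [-0.003, 0.002, -1.0]]
ft_force: [0.1, 0.2, 0.5]
finger_gap: 59.4
```

```bash
python3 look.py wrist d1
python3 - <<'E'
from h import *
z=load('d1');W=cloud(z)
m=(W[...,2]>34)&(W[...,2]<46)&(abs(W[...,0]-472)<60)&(abs(W[...,1]-309)<60)
q=W[m];r=cv2.minAreaRect(q[:,:2].astype(np.float32));print(r,len(q),np.median(q[:,2]))
E
python3 -c "
from plan import *
plan([(454.5,-15.5,130,-26.7)],100)"
```

```text
((472.609130859375, 309.5798645019531), (78.63915252685547, 27.707664489746094), 53.28369903564453) 1821 39.44452228918312
t 5.93 tcp [470.7, 308.2, 147.4] yaw -36.8 F [0.6, 0.8, 1.4] gap 59.7 q [-1.09, 0.46, 0.58, 1.86, -0.31, 0.91, -1.01]
{"dp": [[-29.9, 20.1, 2.0], [-30.3, 19.5, 2.0], [-30.7, 18.9, 2.0], [-31.0, 18.3, 2.0], [-31.4, 17.7, 2.0], [-31.7, 17.1, 2.0], [-32.0, 16.5, 2.0], [-32.4, 15.8, 1.9], [-32.7, 15.2, 1.9]], "delta_rot": [[0.0, 0.0, -0.019], [0.0, 0.0, -0.019], [0.0, 0.0, -0.019], [0.0, 0.0, -0.019], [0.0, 0.0, -0.019], [0.0, 0.0, -0.019], [0.0, 0.0, -0.019], [0.0, 0.0, -0.019], [0.0, 0.0, -0.019]], "fingers": [100, 100, 100, 100, 100, 100, 100, 100, 100]}
```

View pics/d1.png

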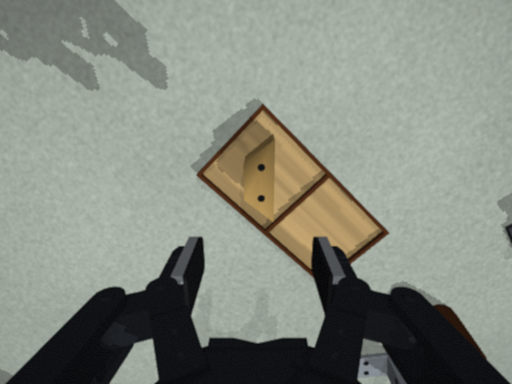

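Request:
{"name": "carry_out", "arguments": {
  "dp": [
    [-30,20,2],
    [-30,19,2],
    [-31,19,2],
    [-31,18,2],
    [-31,18,2],
    [-32,17,2],
    [-32,16,0],
    [-32,15,0],
    [-15,7,0],
    [0,0,0]
  ],
  "delta_rot": [
    [0,0,-0.019],
    [0,0,-0.019],
    [0,0,-0.019],
    [0,0,-0.019],
    [0,0,-0.019],
    [0,0,-0.019],
    [0,0,-0.019],
    [0,0,-0.019],
    [0,0,-0.019],
    [0,0,0]
  ],
  "fingers": [70,70,70,70,70,70,70,70,70,70]
}}

```text
time: 6.77
tcp_pos: [452.6, -2.4, 130.6]
tool_rot: [[0.437, 0.9, 0.002], [0.9, -0.437, 0.001], [0.002, 0.002, -1.0]]
ft_force: [-0.0, 0.0, 0.9]
finger_gap: 60.1
```

```bash
python3 look.py wrist e1
python3 - <<'E'
from h import *
z=load('e1');W=cloud(z)
m=(W[...,2]>45)&(W[...,2]<55)&(abs(W[...,0]-455)<40)&(abs(W[...,1]+15)<40)
q=W[m];r=cv2.minAreaRect(q[:,:2].astype(np.float32));print(r,len(q),np.median(q[:,2]))
m=(W[...,2]>60)&(W[...,2]<70)&(abs(W[...,0]-540)<40)&(abs(W[...,1]-16)<40)
q=W[m];r=cv2.minAreaRect(q[:,:2].astype(np.float32));print(r,len(q),np.median(q[:,2]))
E
python3 -c "
from plan import *
plan([(454.5,-15.5,70,-26.7)],100)"
```

```text
((453.1414794921875, -14.357027053833008), (35.708126068115234, 9.98991870880127), 61.676353454589844) 468 49.290736198326655
((537.6758422851562, 17.125747680664062), (31.84238624572754, 31.745243072509766), 26.149295806884766) 1571 64.53823661880521
t 6.82 tcp [452.6, -1.0, 130.5] yaw -25.9 F [0.2, -0.0, 0.6] gap 59.9 q [-0.59, 0.31, 0.59, 2.14, -0.25, 0.76, -0.29]
{"dp": [[-6.1, 4.0, 30.3], [-6.1, 4.1, 30.3]], "delta_rot": [[0.001, -0.001, 0.007], [0.001, -0.001, 0.007]], "fingers": [100, 100]}
```

View pics/e1.png

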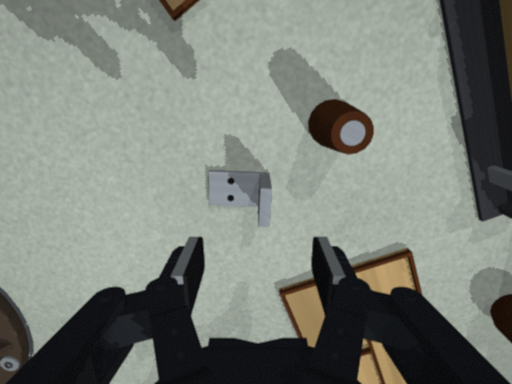

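Request:
{"name": "carry_out", "arguments": {
  "dp": [
    [-6,5,28],
    [-6,5,30],
    [-2,2,20],
    [0,0,10],
    [0,0,0]
  ],
  "delta_rot": [
    [0,0,0.02],
    [0,0,0.02],
    [0,0,0],
    [0,0,0],
    [0,0,0]
  ],
  "fingers": [60,60,60,60,60]
}}

```text
time: 7.23
tcp_pos: [459.5, -12.7, 38.1]
tool_rot: [[0.471, 0.882, 0.005], [0.882, -0.471, 0.004], [0.006, 0.002, -1.0]]
ft_force: [0.1, -0.4, -0.2]
finger_gap: 51.2
```

```bash
python3 -c "
from plan import *
plan([(453.3,-14.4,16,-28.3)],100)"
```

```text
t 7.23 tcp [459.5, -12.7, 38.1] yaw -28.1 F [0.1, -0.4, -0.2] gap 51.2 q [-0.44, 0.48, 0.47, 2.2, -0.43, 0.54, -0.14]
{"dp": [[-4.6, -4.7, 22.0]], "delta_rot": [[0.002, -0.006, 0.003]], "fingers": [100]}
```

Request:
{"name": "carry_out", "arguments": {
  "dp": [
    [-4,-4,10],
    [0,0,8],
    [0,0,4],
    [0,0,0]
  ],
  "delta_rot": [
    [0,-0.006,0],
    [0,0,0],
    [0,0,0],
    [0,0,0]
  ],
  "fingers": [60,60,60,60]
}}

```text
time: 7.57
tcp_pos: [454.7, -9.6, 14.6]
tool_rot: [[0.467, 0.884, 0.0], [0.884, -0.467, 0.0], [0.0, 0.0, -1.0]]
ft_force: [-0.6, -0.8, -0.5]
finger_gap: 51.4
```

```bash
python3 -c "
from plan import *
plan([(453.3,-14.4,16,-28.3)],100)"
```

```text
t 7.57 tcp [454.7, -9.6, 14.6] yaw -27.9 F [-0.6, -0.8, -0.5] gap 51.4 q [-0.42, 0.52, 0.43, 2.22, -0.46, 0.48, -0.11]
{"dp": [[-4.9, 1.0, -1.4]], "delta_rot": [[0.0, -0.0, 0.008]], "fingers": [100]}
```

Request:
{"name": "carry_out", "arguments": {
  "dp": [
    [-5,1,-1],
    [0,0,0],
    [0,0,0],
    [0,0,0],
    [0,0,0],
    [0,0,0],
    [0,0,0]
  ],
  "delta_rot": [
    [0,0,0.008],
    [0,0,0],
    [0,0,0],
    [0,0,0],
    [0,0,0],
    [0,0,0],
    [0,0,0]
  ],
  "fingers": [60,0,0,0,0,0,0]
}}

```text
time: 8.15
tcp_pos: [455.3, -13.9, 17.9]
tool_rot: [[0.474, 0.88, 0.005], [0.88, -0.474, 0.001], [0.003, 0.003, -1.0]]
ft_force: [-0.4, 0.9, -2.5]
finger_gap: 9.2
```

```bash
python3 -c "
from plan import *
plan([(454,-15,90,-28.3),(450,-222.6,75,-94.8)],0,vmax=35)"
```

```text
t 8.15 tcp [455.3, -13.9, 17.9] yaw -28.3 F [-0.4, 0.9, -2.5] gap 9.2 q [-0.41, 0.51, 0.44, 2.22, -0.46, 0.49, -0.11]
{"dp": [[-0.4, -0.1, -24.0], [-0.5, -0.2, -24.0], [-0.5, -0.2, -24.0], [-16.8, 8.6, 1.4], [-15.8, 10.3, 1.4], [-14.6, 12.0, 1.4], [-13.3, 13.4, 1.4], [-11.8, 14.7, 1.4], [-10.2, 15.9, 1.4], [-8.4, 16.9, 1.4]], "delta_rot": [[0.001, -0.001, -0.0], [0.001, -0.001, -0.0], [0.001, -0.001, -0.0], [0.0, 0.0, 0.106], [0.0, 0.0, 0.106], [0.0, 0.0, 0.106], [0.0, 0.0, 0.106], [0.0, 0.0, 0.106], [0.0, 0.0, 0.106], [0.0, 0.0, 0.106]], "fingers": [0, 0, 0, 0, 0, 0, 0, 0, 0, 0]}
{"dp": [[-6.6, 17.7, 1.4], [-4.7, 18.3, 1.4], [-2.8, 18.7, 1.4], [-0.8, 18.9, 1.4]], "delta_rot": [[0.0, 0.0, 0.106], [0.0, 0.0, 0.106], [0.0, 0.0, 0.106], [0.0, 0.0, 0.106]], "fingers": [0, 0, 0, 0]}
```

Request:
{"name": "carry_out", "arguments": {
  "dp": [
    [0,0,-20],
    [0,0,-25],
    [0,0,-25],
    [-17,9,0],
    [-16,10,0],
    [-15,12,0],
    [-13,13,0],
    [-12,15,0],
    [-10,16,0],
    [-8,17,0]
  ],
  "delta_rot": [
    [0,0,0],
    [0,0,0],
    [0,0,0],
    [0,0,0.106],
    [0,0,0.106],
    [0,0,0.106],
    [0,0,0.106],
    [0,0,0.106],
    [0,0,0.106],
    [0,0,0.106]
  ],
  "fingers": [0,0,0,0,0,0,0,0,0,0]
}}

```text
time: 8.98
tcp_pos: [450.0, -146.3, 90.4]
tool_rot: [[0.951, 0.309, 0.002], [0.309, -0.951, 0.005], [0.003, -0.004, -1.0]]
ft_force: [1.1, 0.4, -2.2]
finger_gap: 8.9
```

Request:
{"name": "carry_out", "arguments": {
  "dp": [
    [-7,18,0],
    [-5,18,0],
    [-3,18,0],
    [-1,15,0],
    [0,0,0]
  ],
  "delta_rot": [
    [0,0,0.106],
    [0,0,0.106],
    [0,0,0.106],
    [0,0,0.08],
    [0,0,0]
  ],
  "fingers": [0,0,0,0,0]
}}

```text
time: 9.4
tcp_pos: [443.4, -224.1, 90.0]
tool_rot: [[0.994, -0.113, 0.002], [-0.113, -0.994, 0.003], [0.002, -0.003, -1.0]]
ft_force: [0.6, -1.7, -2.0]
finger_gap: 9.1
```

```bash
python3 -c "
from plan import *
plan([(450,-222.6,30,-94.8)],0,vmax=35)"
```

```text
t 9.4 tcp [443.4, -224.1, 90.0] yaw -96.5 F [0.6, -1.7, -2.0] gap 9.1 q [-0.26, 0.53, 0.88, 2.09, -0.59, 0.78, -0.7]
{"dp": [[3.2, -1.0, 30.0], [3.2, -1.0, 30.0]], "delta_rot": [[-0.001, -0.001, -0.015], [-0.001, -0.001, -0.015]], "fingers": [0, 0]}
```

Request:
{"name": "carry_out", "arguments": {
  "dp": [
    [4,1,20],
    [3,0,20],
    [0,0,14],
    [0,0,4],
    [0,0,0]
  ],
  "delta_rot": [
    [0,0,-0.015],
    [0,0,-0.015],
    [0,0,0],
    [0,0,0],
    [0,0,0]
  ],
  "fingers": [0,0,0,0,0]
}}

```text
time: 9.82
tcp_pos: [450.6, -224.9, 29.7]
tool_rot: [[0.997, -0.078, 0.002], [-0.078, -0.997, 0.004], [0.001, -0.004, -1.0]]
ft_force: [0.2, -0.6, -1.7]
finger_gap: 9.5
```

```bash
python3 look.py side f1;python3 -c "
from plan import *
plan([(450,-222.6,22,-94.8)],0,vmax=35)"
```

```text
t 9.87 tcp [450.6, -224.8, 30.1] yaw -94.5 F [-0.2, -0.2, -2.4] gap 9.2 q [-0.17, 0.62, 0.75, 2.11, -0.7, 0.67, -0.59]
{"dp": [[-0.8, -2.1, 8.1]], "delta_rot": [[-0.004, -0.002, 0.006]], "fingers": [0]}
```

View pics/f1.png

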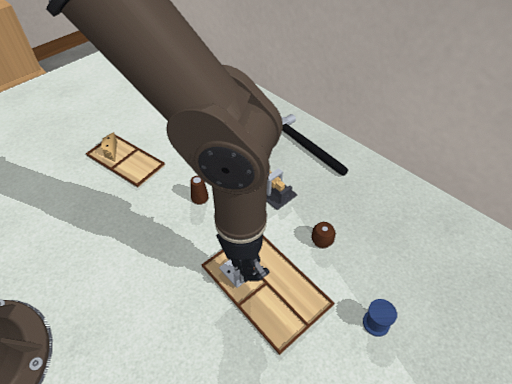

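Request:
{"name": "carry_out", "arguments": {
  "dp": [
    [0,-2,5],
    [0,0,3],
    [0,0,1],
    [0,0,0],
    [0,0,0]
  ],
  "delta_rot": [
    [-0.003,0,0],
    [0,0,0],
    [0,0,0],
    [0,0,0],
    [0,0,0]
  ],
  "fingers": [0,0,0,0,0]
}}

```text
time: 10.28
tcp_pos: [452.2, -222.0, 22.6]
tool_rot: [[0.997, -0.075, 0.005], [-0.075, -0.997, 0.0], [0.005, -0.0, -1.0]]
ft_force: [-0.1, -0.2, -2.3]
finger_gap: 9.0
```

Request:
{"name": "carry_out", "arguments": {
  "dp": [
    [0,0,2],
    [0,0,1],
    [0,0,0],
    [0,0,0]
  ],
  "delta_rot": [
    [0,0,0],
    [0,0,0],
    [0,0,0],
    [0,0,0]
  ],
  "fingers": [0,0,0,0]
}}

```text
time: 10.62
tcp_pos: [452.8, -222.4, 22.3]
tool_rot: [[0.997, -0.076, 0.008], [-0.076, -0.997, 0.002], [0.008, -0.002, -1.0]]
ft_force: [0.1, 0.3, -3.4]
finger_gap: 8.9
```

Request:
{"name": "carry_out", "arguments": {
  "dp": [
    [0,0,3],
    [0,0,2],
    [0,0,0],
    [0,0,0]
  ],
  "delta_rot": [
    [0,0,0],
    [0,0,0],
    [0,0,0],
    [0,0,0]
  ],
  "fingers": [0,0,0,0]
}}

```text
time: 10.95
tcp_pos: [453.9, -223.0, 22.3]
tool_rot: [[0.997, -0.078, 0.015], [-0.078, -0.997, 0.005], [0.014, -0.007, -1.0]]
ft_force: [0.6, -1.0, -2.6]
finger_gap: 9.3
```

Request:
{"name": "carry_out", "arguments": {
  "dp": [
    [0,0,0],
    [0,0,0],
    [0,0,0],
    [0,0,0],
    [0,0,-20],
    [0,0,-30],
    [0,0,-40],
    [0,0,-35],
    [0,0,-10],
    [0,0,0]
  ],
  "delta_rot": [
    [0,0,0],
    [0,0,0],
    [0,0,0],
    [0,0,0],
    [0,0,0],
    [0,0,0],
    [0,0,0],
    [0,0,0],
    [0,0,0],
    [0,0,0]
  ],
  "fingers": [40,40,40,40,40,40,80,80,80,80]
}}

```text
time: 11.78
tcp_pos: [450.8, -224.1, 159.8]
tool_rot: [[0.997, -0.079, 0.007], [-0.079, -0.997, 0.004], [0.007, -0.005, -1.0]]
ft_force: [0.7, 0.3, -0.7]
finger_gap: 68.5
```

```bash
python3 look.py wrist g1
python3 - <<'E'
from h import *
z=load('g1');W=cloud(z)
m=(W[...,2]>48)&(W[...,2]<60)&(abs(W[...,0]-452)<40)&(abs(W[...,1]+222)<40)
q=W[m];r=cv2.minAreaRect(q[:,:2].astype(np.float32));print(r,len(q),np.median(q[:,2]))
m=(W[...,2]>6.5)&(W[...,2]<15)&(abs(W[...,0]-480)<110)&(abs(W[...,1]+260)<150)
q=W[m];r=cv2.minAreaRect(q[:,:2].astype(np.float32));print(r,len(q),np.median(q[:,2]))
E
python3 -c "
from plan import *
plan([(537.8,17.1,150,-28)],100)"
```

```text
((451.8382873535156, -222.8641357421875), (9.295928001403809, 35.68577575683594), 85.20350646972656) 400 53.31060207643354
((480.4764404296875, -260.083740234375), (245.5367431640625, 150.4035186767578), 85.26481628417969) 6318 9.3645231362683
t 11.83 tcp [450.7, -224.0, 158.9] yaw -94.5 F [0.3, -0.6, -0.3] gap 68.4 q [-0.35, 0.44, 0.97, 2.01, -0.47, 0.92, -0.78]
{"dp": [[6.2, -22.5, 1.0], [8.5, -21.7, 0.9], [10.7, -20.7, 0.9], [12.9, -19.4, 0.9], [14.8, -18.0, 0.9], [16.6, -16.3, 0.9], [18.3, -14.5, 0.9], [19.7, -12.5, 0.9], [20.9, -10.3, 0.9], [21.9, -8.1, 0.8]], "delta_rot": [[-0.0, -0.001, -0.106], [-0.0, -0.001, -0.106], [-0.0, -0.001, -0.106], [-0.0, -0.001, -0.106], [-0.0, -0.001, -0.106], [-0.0, -0.001, -0.106], [-0.0, -0.001, -0.106], [-0.0, -0.001, -0.106], [-0.0, -0.001, -0.106], [-0.0, -0.001, -0.106]], "fingers": [100, 100, 100, 100, 100, 100, 100, 100, 100, 100]}
{"dp": [[22.6, -5.7, 0.8]], "delta_rot": [[-0.0, -0.001, -0.106]], "fingers": [100]}
```

View pics/g1.png

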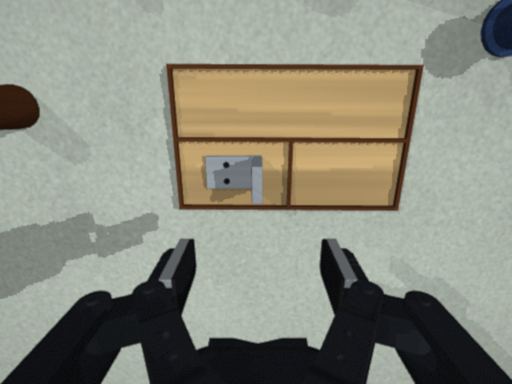

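Request:
{"name": "carry_out", "arguments": {
  "dp": [
    [6,-22,0],
    [8,-22,0],
    [11,-21,0],
    [13,-19,0],
    [15,-18,0],
    [17,-16,0],
    [18,-14,0],
    [20,-12,0],
    [21,-10,0],
    [22,-8,0]
  ],
  "delta_rot": [
    [0,0,-0.106],
    [0,0,-0.106],
    [0,0,-0.106],
    [0,0,-0.106],
    [0,0,-0.106],
    [0,0,-0.106],
    [0,0,-0.106],
    [0,0,-0.106],
    [0,0,-0.106],
    [0,0,-0.106]
  ],
  "fingers": [80,80,80,80,80,80,80,80,80,80]
}}

```text
time: 12.67
tcp_pos: [521.7, 3.3, 144.3]
tool_rot: [[0.524, 0.852, -0.011], [0.852, -0.524, 0.003], [-0.003, -0.012, -1.0]]
ft_force: [0.7, -0.1, -0.2]
finger_gap: 68.5
```

Request:
{"name": "carry_out", "arguments": {
  "dp": [
    [20,-5,0],
    [10,0,0],
    [0,0,0],
    [0,0,0]
  ],
  "delta_rot": [
    [0,0,-0.06],
    [0,0,0],
    [0,0,0],
    [0,0,0]
  ],
  "fingers": [80,80,80,80]
}}

```text
time: 13.0
tcp_pos: [531.4, 39.1, 138.6]
tool_rot: [[0.462, 0.887, -0.019], [0.887, -0.462, 0.005], [-0.005, -0.019, -1.0]]
ft_force: [-0.2, -0.4, 0.3]
finger_gap: 68.4
```

```bash
python3 -c "
from plan import *
plan([(537.8,17.1,70,-30)],100)"
```

```text
t 13.0 tcp [531.4, 39.1, 138.6] yaw -27.5 F [-0.2, -0.4, 0.3] gap 68.4 q [-0.61, 0.44, 0.61, 1.93, -0.33, 0.89, -0.32]
{"dp": [[-8.1, 8.6, 34.2], [-8.0, 8.4, 34.2]], "delta_rot": [[-0.01, 0.003, 0.022], [-0.01, 0.003, 0.022]], "fingers": [100, 100]}
```

Request:
{"name": "carry_out", "arguments": {
  "dp": [
    [-10,10,15],
    [-6,7,15],
    [0,0,5],
    [0,0,0]
  ],
  "delta_rot": [
    [-0.01,0.003,0.02],
    [-0.01,0.003,0.02],
    [0,0,0],
    [0,0,0]
  ],
  "fingers": [95,95,95,95]
}}

```text
time: 13.33
tcp_pos: [537.6, 11.8, 101.9]
tool_rot: [[0.509, 0.861, 0.001], [0.861, -0.509, -0.002], [-0.001, 0.002, -1.0]]
ft_force: [0.5, -0.8, 0.2]
finger_gap: 81.3
```

```bash
python3 -c "
from plan import *
plan([(537.8,17.1,25,-30)],100)"
```

```text
t 13.33 tcp [537.6, 11.8, 101.9] yaw -30.6 F [0.5, -0.8, 0.2] gap 81.3 q [-0.55, 0.49, 0.59, 1.97, -0.38, 0.79, -0.28]
{"dp": [[1.6, -0.9, 25.6], [1.6, -0.9, 25.6], [1.6, -0.9, 25.6]], "delta_rot": [[0.001, 0.0, -0.003], [0.001, 0.0, -0.003], [0.001, 0.0, -0.003]], "fingers": [100, 100, 100]}
```

Request:
{"name": "carry_out", "arguments": {
  "dp": [
    [4,-2,12],
    [1,-1,20],
    [0,0,20],
    [0,0,15],
    [0,0,4],
    [0,0,0]
  ],
  "delta_rot": [
    [0,0,0],
    [0,0,0],
    [0,0,0],
    [0,0,0],
    [0,0,0],
    [0,0,0]
  ],
  "fingers": [95,95,95,95,95,95]
}}

```text
time: 13.83
tcp_pos: [538.4, 18.1, 28.6]
tool_rot: [[0.512, 0.859, 0.003], [0.859, -0.512, -0.001], [0.001, 0.003, -1.0]]
ft_force: [-0.5, 0.4, 0.5]
finger_gap: 81.4
```

```bash
python3 -c "
from plan import *
plan([(537.8,17.1,25,-30)],100)"
```

```text
t 13.83 tcp [538.4, 18.1, 28.6] yaw -30.8 F [-0.5, 0.4, 0.5] gap 81.4 q [-0.49, 0.6, 0.51, 2.02, -0.47, 0.64, -0.21]
{"dp": [[-1.2, 0.0, 3.6]], "delta_rot": [[0.003, -0.001, -0.014]], "fingers": [100]}
```

Request:
{"name": "carry_out", "arguments": {
  "dp": [
    [-1,0,3],
    [0,0,0],
    [0,0,0],
    [0,0,0],
    [0,0,0],
    [0,0,0],
    [0,0,0],
    [0,0,-20],
    [0,0,-20],
    [0,0,0]
  ],
  "delta_rot": [
    [0,0,0],
    [0,0,0],
    [0,0,0],
    [0,0,0],
    [0,0,0],
    [0,0,0],
    [0,0,0],
    [0,0,0],
    [0,0,0],
    [0,0,0]
  ],
  "fingers": [95,0,0,0,0,0,0,0,0,0]
}}

```text
time: 14.67
tcp_pos: [539.0, 17.6, 70.0]
tool_rot: [[0.513, 0.858, 0.006], [0.859, -0.513, 0.0], [0.003, 0.005, -1.0]]
ft_force: [0.1, -0.3, 0.1]
finger_gap: 35.6
```

```bash
python3 look.py side h1;python3 look.py scene h2;python3 -c "
from plan import *
plan([(500,-60,105,-30),(440.6,-317,100,-40)],0)"
```

```text
t 14.77 tcp [537.9, 18.0, 67.8] yaw -30.8 F [-0.4, 0.5, -1.2] gap 35.6 q [-0.53, 0.54, 0.56, 2.0, -0.43, 0.72, -0.25]
{"dp": [[-28.8, 2.5, -12.4], [-28.8, 2.4, -12.4], [-28.8, 2.2, -12.4], [-36.0, 11.0, 0.7], [-35.8, 11.9, 0.7], [-35.4, 12.8, 0.7], [-35.1, 13.7, 0.7], [-34.8, 14.5, 0.7], [-34.4, 15.4, 0.7], [-34.0, 16.3, 0.7]], "delta_rot": [[0.001, -0.001, -0.005], [0.001, -0.001, -0.005], [0.001, -0.001, -0.005], [0.0, 0.0, 0.025], [0.0, 0.0, 0.025], [0.0, 0.0, 0.025], [0.0, 0.0, 0.025], [0.0, 0.0, 0.025], [0.0, 0.0, 0.025], [0.0, 0.0, 0.025]], "fingers": [0, 0, 0, 0, 0, 0, 0, 0, 0, 0]}
```

View pics/h1.png

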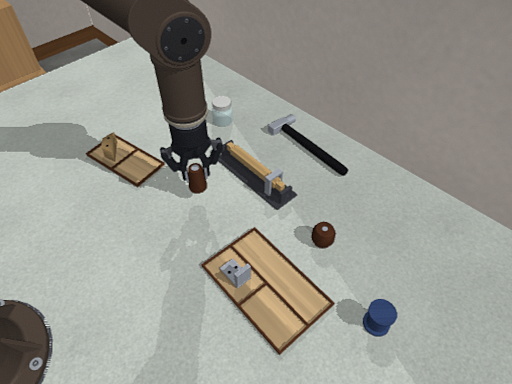

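View pics/h2.png

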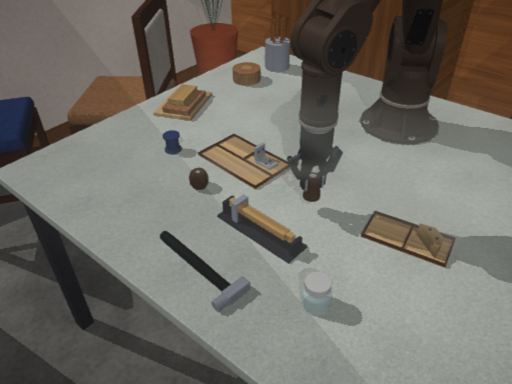

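Request:
{"name": "carry_out", "arguments": {
  "dp": [
    [-29,2,-14],
    [-29,2,-14],
    [-29,2,-14],
    [-36,11,0],
    [-36,12,0],
    [-35,13,0],
    [-35,14,0],
    [-35,14,0],
    [-34,15,0],
    [-25,12,0]
  ],
  "delta_rot": [
    [0,0,-0.005],
    [0,0,-0.005],
    [0,0,-0.005],
    [0,0,0.025],
    [0,0,0.025],
    [0,0,0.025],
    [0,0,0.025],
    [0,0,0.025],
    [0,0,0.025],
    [0,0,0.025]
  ],
  "fingers": [0,0,0,0,0,0,0,0,0,0]
}}

```text
time: 15.6
tcp_pos: [439.5, -308.9, 102.3]
tool_rot: [[0.631, 0.776, -0.003], [0.776, -0.631, 0.005], [0.002, -0.005, -1.0]]
ft_force: [1.4, -1.6, -1.5]
finger_gap: 35.7
```

Request:
{"name": "carry_out", "arguments": {
  "dp": [
    [0,0,0],
    [0,0,0]
  ],
  "delta_rot": [
    [0,0,0],
    [0,0,0]
  ],
  "fingers": [0,0]
}}

```text
time: 15.77
tcp_pos: [435.7, -316.5, 101.0]
tool_rot: [[0.64, 0.768, -0.005], [0.768, -0.64, 0.001], [-0.002, -0.005, -1.0]]
ft_force: [0.2, 0.9, -1.3]
finger_gap: 35.5
```

```bash
python3 -c "
from plan import *
plan([(440.6,-317,60,-40),(440.6,-317,35,-40)],0,vmax=25)"
```

```text
t 15.77 tcp [435.7, -316.5, 101.0] yaw -39.8 F [0.2, 0.9, -1.3] gap 35.5 q [0.07, 0.51, 0.63, 1.97, -0.41, 0.8, 0.24]
{"dp": [[1.4, 2.2, 20.5], [1.4, 2.1, 20.5], [0.0, 0.0, 25.0]], "delta_rot": [[-0.002, 0.001, 0.002], [-0.002, 0.001, 0.002], [0.0, 0.0, 0.0]], "fingers": [0, 0, 0]}
```

Request:
{"name": "carry_out", "arguments": {
  "dp": [
    [2,2,15],
    [1,2,20],
    [0,0,16],
    [0,0,8],
    [0,0,2],
    [0,0,0]
  ],
  "delta_rot": [
    [0,0,0],
    [0,0,0],
    [0,0,0],
    [0,0,0],
    [0,0,0],
    [0,0,0]
  ],
  "fingers": [0,0,0,0,0,0]
}}

```text
time: 16.27
tcp_pos: [441.1, -311.2, 34.7]
tool_rot: [[0.636, 0.771, -0.008], [0.771, -0.636, 0.005], [-0.001, -0.009, -1.0]]
ft_force: [0.7, 0.6, 0.3]
finger_gap: 36.1
```

Request:
{"name": "carry_out", "arguments": {
  "dp": [
    [-3,3,3],
    [0,0,1],
    [0,0,1],
    [0,0,0],
    [0,0,0]
  ],
  "delta_rot": [
    [-0.005,0.005,0],
    [0,0,0],
    [0,0,0],
    [0,0,0],
    [0,0,0]
  ],
  "fingers": [0,0,0,0,0]
}}

```text
time: 16.68
tcp_pos: [442.8, -314.0, 33.8]
tool_rot: [[0.634, 0.773, 0.004], [0.773, -0.634, 0.009], [0.01, -0.002, -1.0]]
ft_force: [0.2, 0.1, -0.6]
finger_gap: 35.5
```

```bash
python3 look.py side i1; python3 -c "
from plan import *
st()
import cv2,numpy as np
p=np.load('pics/i1.npz')['p'][220:340,200:340]
cv2.imwrite('pics/i1z.png',cv2.resize(p,None,fx=5,fy=5,interpolation=3)[:,:,::-1])"
```

```text
t 16.73 tcp [442.9, -314.1, 33.8] yaw -39.4 F [0.1, -0.3, -0.9] gap 35.9 q [0.14, 0.6, 0.54, 2.0, -0.51, 0.67, 0.33]
```

View pics/i1z.png

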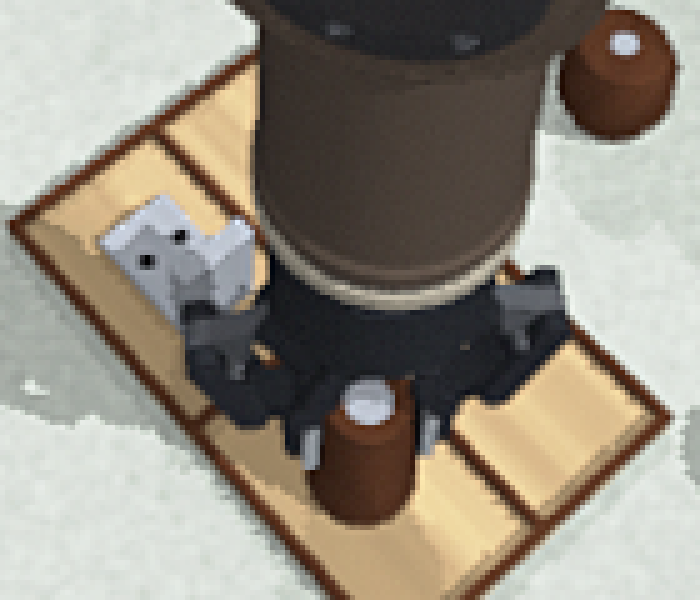

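Request:
{"name": "carry_out", "arguments": {
  "dp": [
    [0,0,3],
    [0,0,3],
    [0,0,0],
    [0,0,0]
  ],
  "delta_rot": [
    [-0.004,-0.008,0],
    [0,0,0],
    [0,0,0],
    [0,0,0]
  ],
  "fingers": [0,0,0,0]
}}

```text
time: 17.07
tcp_pos: [443.9, -315.4, 33.7]
tool_rot: [[0.635, 0.772, 0.009], [0.772, -0.635, -0.0], [0.005, 0.007, -1.0]]
ft_force: [-0.2, -0.4, -0.9]
finger_gap: 36.2
```

Request:
{"name": "carry_out", "arguments": {
  "dp": [
    [0,0,0],
    [0,0,0],
    [0,0,0],
    [0,0,0],
    [0,0,0],
    [0,0,-20],
    [0,0,-30],
    [0,0,-40],
    [0,0,-30],
    [0,0,0]
  ],
  "delta_rot": [
    [0,0,0],
    [0,0,0],
    [0,0,0],
    [0,0,0],
    [0,0,0],
    [0,0,0],
    [0,0,0],
    [0,0,0],
    [0,0,0],
    [0,0,0]
  ],
  "fingers": [65,65,65,65,65,65,65,65,65,65]
}}

```text
time: 17.9
tcp_pos: [441.2, -314.4, 154.3]
tool_rot: [[0.635, 0.772, -0.0], [0.772, -0.635, 0.001], [0.0, -0.001, -1.0]]
ft_force: [0.2, -1.5, -0.4]
finger_gap: 55.2
```

```bash
python3 look.py wrist j1
python3 - <<'E'
from h import *
z=load('j1');W=cloud(z)
m=(W[...,2]>60)&(W[...,2]<75)&(abs(W[...,0]-442)<40)&(abs(W[...,1]+315)<40)
q=W[m];r=cv2.minAreaRect(q[:,:2].astype(np.float32));print(r,len(q),np.median(q[:,2]),q[:,2].std())
m=(W[...,2]>44)&(W[...,2]<56)&(abs(W[...,0]-650)<60)&(abs(W[...,1]+275)<60)
q=W[m];r=cv2.minAreaRect(q[:,:2].astype(np.float32)) if len(q) else 0;print(r,len(q))
E
python3 -c "
from plan import *
plan([(650.5,-275.2,140,-40)],100)"
```

```text
((443.4649353027344, -315.5257568359375), (32.34550476074219, 31.91271209716797), 68.60247039794922) 1139 68.3896050400796 1.8533630300069635
((637.8355102539062, -289.2664794921875), (8.594734191894531, 32.55856704711914), 50.372840881347656) 396
t 17.95 tcp [440.8, -313.7, 152.4] yaw -39.4 F [-0.5, 0.2, -0.2] gap 55.4 q [0.02, 0.44, 0.69, 1.91, -0.35, 0.91, 0.19]
{"dp": [[27.1, 22.9, 2.0], [27.2, 22.9, 2.0], [27.2, 22.8, 2.0], [27.3, 22.8, 2.0], [27.3, 22.7, 2.0], [27.3, 22.7, 2.1]], "delta_rot": [[-0.0, -0.0, 0.002], [-0.0, -0.0, 0.002], [-0.0, -0.0, 0.002], [-0.0, -0.0, 0.002], [-0.0, -0.0, 0.002], [-0.0, -0.0, 0.002]], "fingers": [100, 100, 100, 100, 100, 100]}
```

View pics/j1.png

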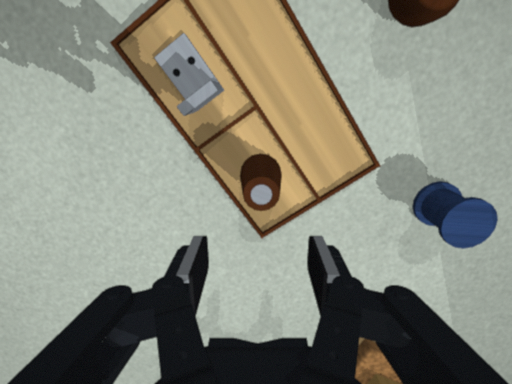

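Request:
{"name": "carry_out", "arguments": {
  "dp": [
    [27,23,2],
    [27,23,2],
    [27,23,2],
    [27,23,2],
    [27,23,2],
    [15,12,0],
    [0,0,0],
    [0,0,0]
  ],
  "delta_rot": [
    [0,0,0],
    [0,0,0],
    [0,0,0],
    [0,0,0],
    [0,0,0],
    [0,0,0],
    [0,0,0],
    [0,0,0]
  ],
  "fingers": [100,100,100,100,100,100,100,100]
}}

```text
time: 18.62
tcp_pos: [638.2, -274.0, 131.5]
tool_rot: [[0.637, 0.771, -0.009], [0.771, -0.637, 0.009], [0.001, -0.013, -1.0]]
ft_force: [0.1, -1.3, -0.4]
finger_gap: 85.3
```

```bash
python3 look.py wrist k1
python3 - <<'E'
from h import *
z=load('k1');W=cloud(z)
m=(W[...,2]>44)&(W[...,2]<56)&(abs(W[...,0]-650)<60)&(abs(W[...,1]+275)<60)
q=W[m];r=cv2.minAreaRect(q[:,:2].astype(np.float32)) if len(q) else 0;print(r,len(q))
E
python3 -c "
from plan import *
plan([(650,-275,80,-40)],100)"
```

```text
((649.0616455078125, -275.5660400390625), (42.04096221923828, 42.141319274902344), 0.6979944109916687) 1836
t 18.67 tcp [637.8, -273.6, 131.3] yaw -39.6 F [0.3, 1.2, 0.4] gap 85.4 q [-0.04, 0.7, 0.63, 1.52, -0.45, 1.08, 0.01]
{"dp": [[3.3, 5.5, 25.6], [3.3, 5.3, 25.6]], "delta_rot": [[-0.007, -0.001, 0.004], [-0.007, -0.001, 0.004]], "fingers": [100, 100]}
```

View pics/k1.png

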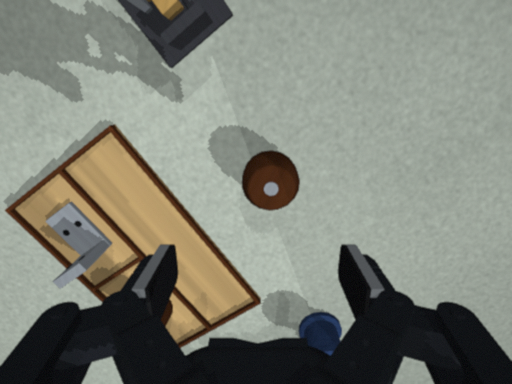

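Request:
{"name": "carry_out", "arguments": {
  "dp": [
    [6,8,15],
    [1,2,22],
    [0,0,10],
    [0,0,0]
  ],
  "delta_rot": [
    [-0.01,-0.001,0],
    [-0.004,0,0],
    [0,0,0],
    [0,0,0]
  ],
  "fingers": [100,100,100,100]
}}

```text
time: 19.0
tcp_pos: [645.2, -277.0, 82.0]
tool_rot: [[0.641, 0.768, -0.002], [0.768, -0.641, -0.0], [-0.001, -0.001, -1.0]]
ft_force: [0.5, 0.4, -0.0]
finger_gap: 85.1
```

```bash
python3 -c "
from plan import *
plan([(649.2,-275.5,6,-40)],100,vmax=20)"
```

```text
t 19.0 tcp [645.2, -277.0, 82.0] yaw -39.9 F [0.5, 0.4, -0.0] gap 85.1 q [-0.02, 0.76, 0.6, 1.55, -0.48, 0.99, 0.02]
{"dp": [[1.0, 0.5, 19.0], [1.0, 0.5, 19.0], [1.0, 0.5, 19.0], [0.9, 0.5, 19.0]], "delta_rot": [[-0.0, 0.0, 0.001], [-0.0, 0.0, 0.001], [-0.0, 0.0, 0.001], [-0.0, 0.0, 0.001]], "fingers": [100, 100, 100, 100]}
```

Request:
{"name": "carry_out", "arguments": {
  "dp": [
    [3,2,10],
    [0,0,15],
    [0,0,18],
    [0,0,15],
    [0,0,10],
    [0,0,0]
  ],
  "delta_rot": [
    [0,0,0],
    [0,0,0],
    [0,0,0],
    [0,0,0],
    [0,0,0],
    [0,0,0]
  ],
  "fingers": [100,100,100,100,100,100]
}}

```text
time: 19.5
tcp_pos: [646.6, -278.6, 11.3]
tool_rot: [[0.644, 0.765, -0.0], [0.765, -0.644, -0.001], [-0.001, 0.001, -1.0]]
ft_force: [-0.1, 0.0, -0.3]
finger_gap: 85.3
```

```bash
python3 -c "
from plan import *
plan([(649.2,-275.5,6,-40)],100,vmax=20)"
```

```text
t 19.5 tcp [646.6, -278.6, 11.3] yaw -40.1 F [-0.1, 0.0, -0.3] gap 85.3 q [0.0, 0.84, 0.55, 1.58, -0.53, 0.87, 0.06]
{"dp": [[4.0, -0.0, 5.3]], "delta_rot": [[0.001, 0.001, -0.002]], "fingers": [100]}
```

Request:
{"name": "carry_out", "arguments": {
  "dp": [
    [4,0,5],
    [0,0,0],
    [0,0,0],
    [0,0,0],
    [0,0,0],
    [0,0,0]
  ],
  "delta_rot": [
    [0,0,0],
    [0,0,0],
    [0,0,0],
    [0,0,0],
    [0,0,0],
    [0,0,0]
  ],
  "fingers": [100,0,0,0,0,0]
}}

```text
time: 20.0
tcp_pos: [650.8, -276.0, 8.4]
tool_rot: [[0.644, 0.765, 0.003], [0.765, -0.644, -0.002], [0.0, 0.004, -1.0]]
ft_force: [0.4, 0.4, -0.9]
finger_gap: 50.0
```

```bash
python3 -c "
from plan import *
plan([(649.2,-275.5,110,-40),(560,-20,130,-25),(490.7,209.6,110,10)],0)"
```

```text
t 20.0 tcp [650.8, -276.0, 8.4] yaw -40.1 F [0.4, 0.4, -0.9] gap 50.0 q [0.0, 0.84, 0.55, 1.58, -0.54, 0.87, 0.05]
{"dp": [[-0.2, -0.4, -33.9], [-0.2, -0.4, -33.9], [-0.2, -0.5, -33.9], [17.3, -29.1, -2.5], [18.2, -28.5, -2.5], [19.2, -27.9, -2.5], [20.1, -27.2, -2.5], [20.9, -26.6, -2.5], [21.8, -25.9, -2.5], [22.6, -25.1, -2.5]], "delta_rot": [[0.001, -0.0, -0.001], [0.001, -0.0, -0.001], [0.001, -0.0, -0.001], [0.0, 0.0, -0.033], [0.0, 0.0, -0.033], [0.0, 0.0, -0.033], [0.0, 0.0, -0.033], [0.0, 0.0, -0.033], [0.0, 0.0, -0.033], [0.0, 0.0, -0.033]], "fingers": [0, 0, 0, 0, 0, 0, 0, 0, 0, 0]}
{"dp": [[23.4, -24.4, -2.5], [25.5, -22.8, 2.9], [27.4, -20.5, 2.9], [29.1, -18.1, 2.9], [30.6, -15.4, 2.9], [31.8, -12.7, 2.9], [32.8, -9.9, 2.9], [33.5, -7.0, 2.9]], "delta_rot": [[0.0, 0.0, -0.033], [0.0, 0.0, -0.087], [0.0, 0.0, -0.087], [0.0, 0.0, -0.087], [0.0, 0.0, -0.087], [0.0, 0.0, -0.087], [0.0, 0.0, -0.087], [0.0, 0.0, -0.087]], "fingers": [0, 0, 0, 0, 0, 0, 0, 0]}
```

Request:
{"name": "carry_out", "arguments": {
  "dp": [
    [0,0,-28],
    [0,0,-36],
    [0,0,-36],
    [17,-29,-3],
    [18,-29,-2],
    [19,-28,-2],
    [20,-27,-2],
    [21,-27,-2],
    [22,-26,-2],
    [23,-25,-2]
  ],
  "delta_rot": [
    [0,0,0],
    [0,0,0],
    [0,0,0],
    [0,0,-0.033],
    [0,0,-0.033],
    [0,0,-0.033],
    [0,0,-0.033],
    [0,0,-0.033],
    [0,0,-0.033],
    [0,0,-0.033]
  ],
  "fingers": [0,0,0,0,0,0,0,0,0,0]
}}

```text
time: 20.83
tcp_pos: [569.9, -55.5, 130.0]
tool_rot: [[0.456, 0.89, 0.01], [0.89, -0.456, -0.01], [-0.004, 0.014, -1.0]]
ft_force: [0.9, 0.3, -0.9]
finger_gap: 50.1
```

Request:
{"name": "carry_out", "arguments": {
  "dp": [
    [23,-24,-2],
    [25,-23,0],
    [27,-21,0],
    [29,-18,0],
    [31,-15,0],
    [32,-13,0],
    [33,-10,0],
    [20,-4,0],
    [0,0,0]
  ],
  "delta_rot": [
    [0,0,-0.033],
    [0,0,-0.087],
    [0,0,-0.087],
    [0,0,-0.087],
    [0,0,-0.087],
    [0,0,-0.087],
    [0,0,-0.087],
    [0,0,-0.06],
    [0,0,0]
  ],
  "fingers": [0,0,0,0,0,0,0,0,0]
}}

```text
time: 21.58
tcp_pos: [484.8, 211.5, 133.6]
tool_rot: [[-0.181, 0.983, 0.018], [0.983, 0.181, -0.002], [-0.005, 0.017, -1.0]]
ft_force: [-0.6, 0.3, -0.5]
finger_gap: 49.7
```

```bash
python3 -c "
from plan import *
plan([(490.7,209.6,40,10)],0,vmax=20)"
```

```text
t 21.58 tcp [484.8, 211.5, 133.6] yaw 10.5 F [-0.6, 0.3, -0.5] gap 49.7 q [-0.85, 0.4, 0.43, 1.96, -0.21, 0.81, -0.11]
{"dp": [[-0.5, 0.8, 18.7], [-0.5, 0.8, 18.7], [-0.5, 0.9, 18.7], [-0.6, 1.0, 18.7], [-0.6, 1.0, 18.7]], "delta_rot": [[0.003, 0.001, 0.002], [0.003, 0.001, 0.002], [0.003, 0.001, 0.002], [0.003, 0.001, 0.002], [0.003, 0.001, 0.002]], "fingers": [0, 0, 0, 0, 0]}
```

Request:
{"name": "carry_out", "arguments": {
  "dp": [
    [-2,3,15],
    [-1,2,22],
    [0,0,25],
    [0,0,25],
    [0,0,15],
    [0,0,0],
    [0,0,0]
  ],
  "delta_rot": [
    [0.005,0,0],
    [0.005,0,0],
    [0.003,0,0],
    [0,0,0],
    [0,0,0],
    [0,0,0],
    [0,0,0]
  ],
  "fingers": [0,0,0,0,0,0,0]
}}

```text
time: 22.17
tcp_pos: [495.0, 210.5, 31.9]
tool_rot: [[-0.181, 0.983, 0.013], [0.984, 0.181, -0.0], [-0.002, 0.013, -1.0]]
ft_force: [-0.2, -0.4, -0.1]
finger_gap: 50.3
```

```bash
python3 -c "
from plan import *
plan([(490.7,209.6,15,10)],0,vmax=20)"
```

```text
t 22.17 tcp [495.0, 210.5, 31.9] yaw 10.4 F [-0.2, -0.4, -0.1] gap 50.3 q [-0.76, 0.56, 0.35, 2.02, -0.32, 0.6, -0.01]
{"dp": [[-0.1, -4.6, 16.9]], "delta_rot": [[0.013, 0.002, 0.007]], "fingers": [0]}
```

Request:
{"name": "carry_out", "arguments": {
  "dp": [
    [0,-5,8],
    [0,0,7],
    [0,0,2],
    [0,0,0],
    [0,0,0]
  ],
  "delta_rot": [
    [0.013,0,0],
    [0,0,0],
    [0,0,0],
    [0,0,0],
    [0,0,0]
  ],
  "fingers": [0,0,0,0,0]
}}

```text
time: 22.58
tcp_pos: [492.1, 209.4, 16.9]
tool_rot: [[-0.179, 0.984, 0.003], [0.984, 0.179, -0.0], [-0.001, 0.003, -1.0]]
ft_force: [0.8, 0.4, -0.8]
finger_gap: 50.1
```

Request:
{"name": "carry_out", "arguments": {
  "dp": [
    [0,0,2],
    [0,0,1],
    [0,0,0]
  ],
  "delta_rot": [
    [0,0,0],
    [0,0,0],
    [0,0,0]
  ],
  "fingers": [0,0,0]
}}

```text
time: 22.83
tcp_pos: [492.8, 209.9, 14.7]
tool_rot: [[-0.179, 0.984, 0.005], [0.984, 0.179, 0.001], [-0.0, 0.005, -1.0]]
ft_force: [-0.2, 0.7, -0.8]
finger_gap: 50.5
```

Request:
{"name": "carry_out", "arguments": {
  "dp": [
    [0,0,2],
    [0,0,1],
    [0,0,0]
  ],
  "delta_rot": [
    [0,0,0],
    [0,0,0],
    [0,0,0]
  ],
  "fingers": [0,0,0]
}}

```text
time: 23.08
tcp_pos: [493.0, 210.2, 11.7]
tool_rot: [[-0.179, 0.984, 0.006], [0.984, 0.179, 0.001], [0.0, 0.006, -1.0]]
ft_force: [-0.1, -0.5, -1.2]
finger_gap: 50.3
```

Request:
{"name": "carry_out", "arguments": {
  "dp": [
    [0,0,1],
    [0,0,0],
    [0,0,0]
  ],
  "delta_rot": [
    [0,0,0],
    [0,0,0],
    [0,0,0]
  ],
  "fingers": [0,0,0]
}}

```text
time: 23.33
tcp_pos: [493.2, 210.2, 11.4]
tool_rot: [[-0.179, 0.984, 0.006], [0.984, 0.179, 0.002], [0.001, 0.006, -1.0]]
ft_force: [-0.4, 0.4, -0.6]
finger_gap: 50.1
```

Release, rise and check.

Request:
{"name": "carry_out", "arguments": {
  "dp": [
    [0,0,0],
    [0,0,0],
    [0,0,0],
    [0,0,0],
    [0,0,0],
    [0,0,-15],
    [0,0,-25],
    [0,0,-40],
    [0,0,-40],
    [0,0,-20]
  ],
  "delta_rot": [
    [0,0,0],
    [0,0,0],
    [0,0,0],
    [0,0,0],
    [0,0,0],
    [0,0,0],
    [0,0,0],
    [0,0,0],
    [0,0,0],
    [0,0,0]
  ],
  "fingers": [85,85,85,85,85,85,85,85,85,85]
}}

```text
time: 24.17
tcp_pos: [489.0, 207.9, 150.9]
tool_rot: [[-0.178, 0.984, -0.004], [0.984, 0.178, -0.006], [-0.005, -0.005, -1.0]]
ft_force: [1.8, 0.8, -0.9]
finger_gap: 72.9
```

```bash
python3 look.py wrist l1
python3 - <<'E'
from h import *
z=load('l1');W=cloud(z)
m=(W[...,2]>45)&(W[...,2]<60)&(abs(W[...,0]-493)<40)&(abs(W[...,1]-210)<40)
q=W[m];r=cv2.minAreaRect(q[:,:2].astype(np.float32));print(r,len(q),np.median(q[:,2]))
E
python3 -c "
from plan import *
st()"
```

```text
((492.8388671875, 210.5262908935547), (43.329566955566406, 44.096649169921875), 59.34086990356445) 1780 51.2245173750431
t 24.22 tcp [490.5, 208.6, 153.4] yaw 10.3 F [1.6, 0.1, 2.3] gap 72.5 q [-0.84, 0.39, 0.45, 1.92, -0.21, 0.88, -0.11]
```

View pics/l1.png

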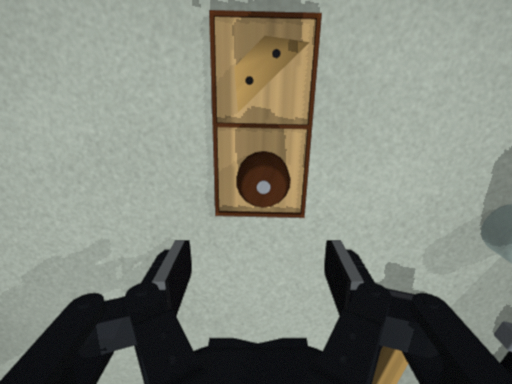

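```bash
python3 -c "
from plan import *
plan([(680,0,140,-3)],60)"
```

```text
t 24.22 tcp [490.5, 208.6, 153.4] yaw 10.3 F [1.6, 0.1, 2.3] gap 72.5 q [-0.84, 0.39, 0.45, 1.92, -0.21, 0.88, -0.11]
{"dp": [[-29.9, 18.7, 1.7], [-29.3, 19.5, 1.7], [-28.7, 20.4, 1.7], [-28.1, 21.2, 1.7], [-27.5, 22.0, 1.7], [-26.9, 22.8, 1.7], [-26.2, 23.5, 1.7], [-25.5, 24.3, 1.7]], "delta_rot": [[-0.0, 0.0, 0.029], [-0.0, 0.0, 0.029], [-0.0, 0.0, 0.029], [-0.0, 0.0, 0.029], [-0.0, 0.0, 0.029], [-0.0, 0.0, 0.029], [-0.0, 0.0, 0.029], [-0.0, 0.0, 0.029]], "fingers": [60, 60, 60, 60, 60, 60, 60, 60]}
```

Request:
{"name": "carry_out", "arguments": {
  "dp": [
    [-30,19,0],
    [-29,20,0],
    [-29,20,0],
    [-28,21,0],
    [-27,22,0],
    [-27,23,0],
    [-26,24,0],
    [-15,15,0],
    [0,0,0],
    [0,0,0]
  ],
  "delta_rot": [
    [0,0,0.029],
    [0,0,0.029],
    [0,0,0.029],
    [0,0,0.029],
    [0,0,0.029],
    [0,0,0.029],
    [0,0,0.029],
    [0,0,0.029],
    [0,0,0],
    [0,0,0]
  ],
  "fingers": [60,60,60,60,60,60,60,60,60,60]
}}

```text
time: 25.05
tcp_pos: [679.7, 6.7, 155.0]
tool_rot: [[0.054, 0.999, 0.003], [0.999, -0.054, 0.001], [0.001, 0.003, -1.0]]
ft_force: [1.3, -0.2, -0.7]
finger_gap: 51.1
```

```bash
python3 look.py wrist m1
python3 - <<'E'
from h import *
z=load('m1');W=cloud(z)
def r(x0,x1,y0,y1,z0,z1):
    m=(W[...,0]>x0)&(W[...,0]<x1)&(W[...,1]>y0)&(W[...,1]<y1)&(W[...,2]>z0)&(W[...,2]<z1)
    q=W[m]
    if len(q)<5: print('none');return
    t=cv2.minAreaRect(q[:,:2].astype(np.float32));print(np.round(t[0],1),np.round(t[1],1),round(t[2],2),len(q),round(np.median(q[:,2]),1),np.round(cv2.boxPoints(t)).tolist())
r(655,720,-80,90,46,53);r(655,720,-80,55,46,53);r(640,730,-130,-60,56,68);r(655,720,65,110,38,46);r(640,740,-160,110,3,9)
E
python3 -c "
from plan import *
st()"
```

```text
[684.9  -4.5] [151.6  23.9] 86.54 3696 49.3 [[668.0, -79.0], [692.0, -81.0], [701.0, 70.0], [678.0, 72.0]]
[684.4 -12.5] [135.7  23.9] 86.54 3361 49.3 [[668.0, -79.0], [692.0, -81.0], [700.0, 55.0], [677.0, 56.0]]
[680.1 -96.7] [16.9 43.6] 85.53 710 62.2 [[658.0, -103.0], [701.0, -107.0], [702.0, -90.0], [659.0, -87.0]]
[690.3  76.7] [12.7 35.4] 86.96 417 41.5 [[672.0, 71.0], [708.0, 69.0], [708.0, 82.0], [673.0, 84.0]]
[684.  -29.1] [235.5  70.1] 86.76 7319 5.4 [[642.0, -145.0], [712.0, -149.0], [726.0, 86.0], [656.0, 90.0]]
t 25.1 tcp [679.4, 6.7, 155.1] yaw -3.1 F [0.5, -0.5, 0.3] gap 51.2 q [-0.4, 0.62, 0.51, 1.55, -0.33, 1.06, 0.14]
```

View pics/m1.png

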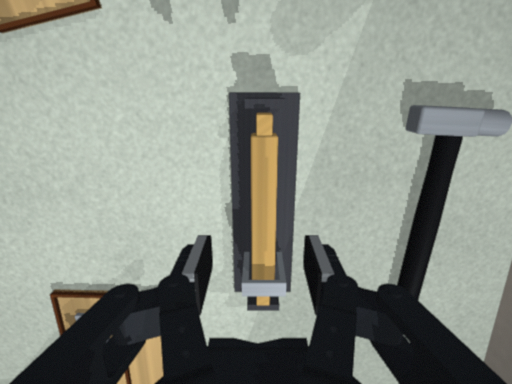

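```bash
python3 -c "
from plan import *
plan([(685.5,-4.2,75,-3.4)],60,vmax=20)"
```

```text
t 25.1 tcp [679.4, 6.7, 155.1] yaw -3.1 F [0.5, -0.5, 0.3] gap 51.2 q [-0.4, 0.62, 0.51, 1.55, -0.33, 1.06, 0.14]
{"dp": [[-2.1, 1.3, 16.0], [-2.1, 1.3, 16.0], [-2.1, 1.3, 16.0], [-2.1, 1.3, 16.0], [-2.1, 1.3, 16.0]], "delta_rot": [[0.001, -0.0, 0.001], [0.001, -0.0, 0.001], [0.001, -0.0, 0.001], [0.001, -0.0, 0.001], [0.001, -0.0, 0.001]], "fingers": [60, 60, 60, 60, 60]}
```

Request:
{"name": "carry_out", "arguments": {
  "dp": [
    [-4,3,10],
    [-4,3,20],
    [-2,1,25],
    [0,0,18],
    [0,0,5],
    [0,0,0],
    [0,0,0]
  ],
  "delta_rot": [
    [0.001,0,0.002],
    [0.001,0,0.002],
    [0,0,0],
    [0,0,0],
    [0,0,0],
    [0,0,0],
    [0,0,0]
  ],
  "fingers": [60,60,60,60,60,60,60]
}}

```text
time: 25.68
tcp_pos: [682.7, 5.5, 72.1]
tool_rot: [[0.046, 0.999, -0.002], [0.999, -0.046, 0.007], [0.006, -0.002, -1.0]]
ft_force: [-0.3, -0.1, -0.3]
finger_gap: 51.3
```

```bash
python3 -c "
from plan import *
plan([(685.5,-4.2,33,-3.4)],60,vmax=15)"
```

```text
t 25.68 tcp [682.7, 5.5, 72.1] yaw -2.6 F [-0.3, -0.1, -0.3] gap 51.3 q [-0.37, 0.71, 0.46, 1.6, -0.38, 0.92, 0.19]
{"dp": [[-3.3, 1.1, 13.0], [-3.2, 1.1, 13.0], [-3.2, 1.1, 13.0]], "delta_rot": [[-0.001, -0.002, 0.005], [-0.001, -0.002, 0.005], [-0.001, -0.002, 0.005]], "fingers": [60, 60, 60]}
```

Request:
{"name": "carry_out", "arguments": {
  "dp": [
    [-5,2,8],
    [-5,1,12],
    [-2,0,12],
    [0,0,4],
    [0,0,0],
    [0,0,0]
  ],
  "delta_rot": [
    [-0.001,-0.004,0.007],
    [0,-0.002,0.006],
    [0,0,0],
    [0,0,0],
    [0,0,0],
    [0,0,0]
  ],
  "fingers": [60,60,60,60,60,60]
}}

```text
time: 26.18
tcp_pos: [686.8, -6.8, 35.3]
tool_rot: [[0.058, 0.998, 0.003], [0.998, -0.058, 0.0], [0.001, 0.003, -1.0]]
ft_force: [0.0, -0.3, -0.1]
finger_gap: 51.2
```

```bash
python3 -c "
from plan import *
plan([(685.5,-4.2,33,-3.4)],60,vmax=15)"
```

```text
t 26.18 tcp [686.8, -6.8, 35.3] yaw -3.3 F [0.0, -0.3, -0.1] gap 51.2 q [-0.34, 0.76, 0.45, 1.62, -0.41, 0.85, 0.21]
{"dp": [[2.5, -1.5, 2.3]], "delta_rot": [[0.003, -0.001, 0.001]], "fingers": [60]}
```

Request:
{"name": "carry_out", "arguments": {
  "dp": [
    [2,-1,3],
    [0,0,0],
    [0,0,0],
    [0,0,0],
    [0,0,0],
    [0,0,0]
  ],
  "delta_rot": [
    [0.002,0,0],
    [0,0,0],
    [0,0,0],
    [0,0,0],
    [0,0,0],
    [0,0,0]
  ],
  "fingers": [60,0,0,0,0,0]
}}

```text
time: 26.68
tcp_pos: [686.9, -4.3, 33.7]
tool_rot: [[0.058, 0.998, 0.003], [0.998, -0.058, 0.001], [0.001, 0.003, -1.0]]
ft_force: [-0.1, -0.3, -0.3]
finger_gap: 22.7
```

```bash
python3 -c "
from plan import *
st()"
```

```text
t 26.68 tcp [686.9, -4.3, 33.7] yaw -3.3 F [-0.1, -0.3, -0.3] gap 22.7 q [-0.34, 0.76, 0.44, 1.62, -0.41, 0.85, 0.21]
```

Request:
{"name": "carry_out", "arguments": {
  "dp": [
    [0,0,-2.5],
    [0,0,-2.5],
    [0,0,-2.5],
    [0,0,-2.5],
    [0,0,0]
  ],
  "delta_rot": [
    [0,0.02,0],
    [0,0.02,0],
    [0,0.02,0],
    [0,0.02,0],
    [0,0,0]
  ],
  "fingers": [0,0,0,0,0]
}}

```text
time: 27.1
tcp_pos: [686.9, -4.8, 45.0]
tool_rot: [[0.057, 0.998, 0.009], [0.994, -0.058, 0.089], [0.089, 0.004, -0.996]]
ft_force: [0.5, -0.1, -0.8]
finger_gap: 22.9
```

```bash
cat > bar.py <<'E'
from plan import *
o=st();M=np.array(o['tool_rot']);x=M[:,0]
print('tilt',round(math.asin(x[2]),4),'roll',np.round(M[2,1],3))
# grip frame: bar contact offset from TCP in tool frame: pivot (125,0,-3.7)->pivot is at -125 x, +3.7 z
pv=np.array(o['tcp_pos'])+M@np.array([-125,0,3.7]); e=np.array(o['tcp_pos'])+M@np.array([75,0,3.7])
print('pivot end (was 678,-129,30)',np.round(pv,1),'free end underside',np.round(e,1))
E
python3 bar.py; python3 look.py side n1; python3 -c "
import cv2,numpy as np
p=np.load('pics/n1.npz')['p'][100:240,180:340]
cv2.imwrite('pics/n1z.png',cv2.resize(p,None,fx=4,fy=4,interpolation=3)[:,:,::-1])"
```

```text
t 27.1 tcp [686.9, -4.8, 45.0] yaw -3.3 F [0.5, -0.1, -0.8] gap 22.9 q [-0.26, 0.74, 0.39, 1.61, -0.46, 0.88, 0.28]
tilt 0.0894 roll 0.004
pivot end (was 678,-129,30) [ 679.8 -128.7   30.1] free end underside [691.2  70.1  48. ]
```

View pics/n1z.png

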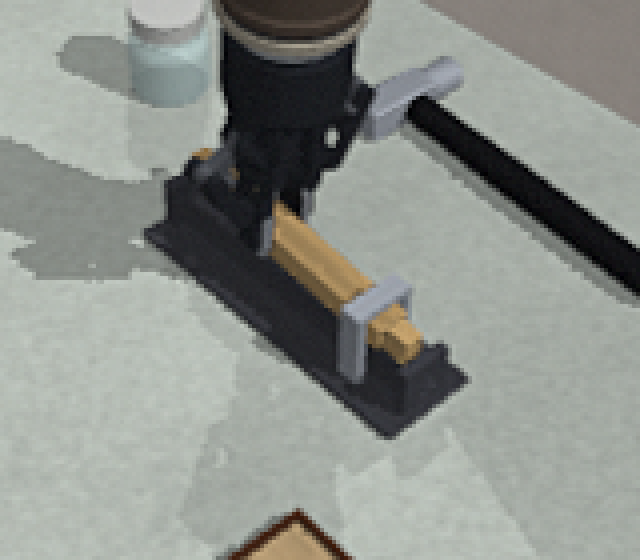

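Request:
{"name": "carry_out", "arguments": {
  "dp": [
    [8,0,0],
    [10,0,0.8],
    [10,0,0.8],
    [0,0,0]
  ],
  "delta_rot": [
    [0,0.003,0],
    [0,0.003,0],
    [0,0,0],
    [0,0,0]
  ],
  "fingers": [0,0,0,0]
}}

```text
time: 27.48
tcp_pos: [688.5, 26.3, 45.7]
tool_rot: [[0.058, 0.998, 0.009], [0.994, -0.059, 0.096], [0.096, 0.003, -0.995]]
ft_force: [0.4, 0.8, -1.1]
finger_gap: 22.9
```

```bash
python3 bar.py
```

```text
t 27.48 tcp [688.5, 26.3, 45.7] yaw -3.4 F [0.4, 0.8, -1.1] gap 22.9 q [-0.3, 0.74, 0.39, 1.61, -0.47, 0.88, 0.24]
tilt 0.0963 roll 0.003
pivot end (was 678,-129,30) [681.3 -97.6  30. ] free end underside [693.  101.1  49.3]
```

Request:
{"name": "carry_out", "arguments": {
  "dp": [
    [8,0,0.3],
    [9,0,0.5],
    [9,0,0.5],
    [0,0,0],
    [0,0,0]
  ],
  "delta_rot": [
    [0,0,0],
    [0,0,0],
    [0,0,0],
    [0,0,0],
    [0,0,0]
  ],
  "fingers": [0,0,0,0,0]
}}

```text
time: 27.9
tcp_pos: [689.7, 59.4, 46.4]
tool_rot: [[0.053, 0.999, 0.007], [0.994, -0.053, 0.097], [0.097, 0.002, -0.995]]
ft_force: [0.4, -0.8, -0.9]
finger_gap: 22.3
```

```bash
python3 bar.py; python3 look.py side n2; python3 -c "
import cv2,numpy as np
p=np.load('pics/n2.npz')['p'][100:240,180:340]
cv2.imwrite('pics/n2z.png',cv2.resize(p,None,fx=4,fy=4,interpolation=3)[:,:,::-1])"
```

```text
t 27.9 tcp [689.7, 59.4, 46.4] yaw -3.1 F [0.4, -0.8, -0.9] gap 22.3 q [-0.35, 0.74, 0.39, 1.61, -0.47, 0.88, 0.2]
tilt 0.0969 roll 0.002
pivot end (was 678,-129,30) [683.2 -64.5  30.7] free end underside [693.7 134.3  50. ]
```

View pics/n2z.png

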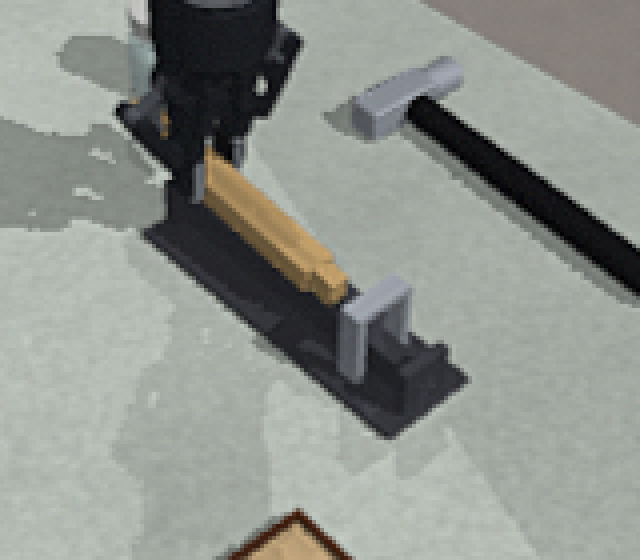

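Request:
{"name": "carry_out", "arguments": {
  "dp": [
    [1,0,-10],
    [2,0,-25],
    [3,0,-30],
    [3,0,-30],
    [0,0,0]
  ],
  "delta_rot": [
    [0,0,0],
    [0,0,0],
    [0,0,0],
    [0,0,0],
    [0,0,0]
  ],
  "fingers": [0,0,0,0,0]
}}

```text
time: 28.37
tcp_pos: [687.9, 56.2, 145.7]
tool_rot: [[0.057, 0.998, 0.003], [0.994, -0.057, 0.094], [0.094, -0.003, -0.996]]
ft_force: [0.7, -0.4, -0.3]
finger_gap: 22.2
```

```bash
python3 -c "
from plan import *
plan([(688,30,140,-3.5),(600,-150,135,-4),(520.5,-238.3,110,-4.8)],0,vmax=33)"
```

```text
t 28.37 tcp [687.9, 56.2, 145.7] yaw -3.3 F [0.7, -0.4, -0.3] gap 22.2 q [-0.38, 0.64, 0.45, 1.53, -0.41, 1.06, 0.14]
{"dp": [[-26.6, 1.6, 3.2], [-26.4, -11.0, 0.7], [-26.4, -10.9, 0.7], [-26.5, -10.9, 0.7], [-26.5, -10.9, 0.7], [-26.5, -10.8, 0.7], [-26.5, -10.8, 0.7], [-26.5, -10.8, 0.7], [-23.4, -18.3, 6.2], [-23.5, -18.2, 6.2]], "delta_rot": [[-0.003, -0.094, 0.004], [0.0, 0.0, 0.001], [0.0, 0.0, 0.001], [0.0, 0.0, 0.001], [0.0, 0.0, 0.001], [0.0, 0.0, 0.001], [0.0, 0.0, 0.001], [0.0, 0.0, 0.001], [0.0, 0.0, 0.003], [0.0, 0.0, 0.003]], "fingers": [0, 0, 0, 0, 0, 0, 0, 0, 0, 0]}
{"dp": [[-23.5, -18.1, 6.2], [-23.6, -18.0, 6.2]], "delta_rot": [[0.0, 0.0, 0.003], [0.0, 0.0, 0.003]], "fingers": [0, 0]}
```

Request:
{"name": "carry_out", "arguments": {
  "dp": [
    [-20,0,0],
    [-26,-8,0],
    [-26,-11,0],
    [-26,-11,0],
    [-26,-11,0],
    [-26,-11,0],
    [-26,-11,0],
    [-26,-13,0],
    [-24,-18,2],
    [-24,-18,2]
  ],
  "delta_rot": [
    [0,-0.024,0.001],
    [0,-0.024,0.001],
    [0,-0.024,0.001],
    [0,-0.018,0.001],
    [0,0,0.002],
    [0,0,0.002],
    [0,0,0.002],
    [0,0,0.002],
    [0,0,0.003],
    [0,0,0.003]
  ],
  "fingers": [0,0,0,0,0,0,0,0,0,0]
}}

```text
time: 29.2
tcp_pos: [556.6, -202.4, 140.6]
tool_rot: [[0.074, 0.997, 0.003], [0.997, -0.074, -0.008], [-0.008, 0.004, -1.0]]
ft_force: [-0.7, -1.2, -0.0]
finger_gap: 22.7
```

Request:
{"name": "carry_out", "arguments": {
  "dp": [
    [-20,-16,0],
    [-5,-8,0],
    [0,0,0],
    [0,0,0]
  ],
  "delta_rot": [
    [0,0,0.003],
    [0,0,0.003],
    [0,0,0],
    [0,0,0]
  ],
  "fingers": [0,0,0,0]
}}

```text
time: 29.53
tcp_pos: [520.7, -238.4, 141.3]
tool_rot: [[0.097, 0.995, -0.001], [0.995, -0.097, -0.013], [-0.013, 0.001, -1.0]]
ft_force: [0.8, 0.3, 0.3]
finger_gap: 22.5
```

```bash
python3 -c "
from plan import *
plan([(520.5,-238.3,60,-4.8)],0,vmax=20)"; python3 bar.py; python3 look.py side o1; python3 look.py scene o2
```

```text
t 29.53 tcp [520.7, -238.4, 141.3] yaw -5.6 F [0.8, 0.3, 0.3] gap 22.5 q [-0.05, 0.47, 0.53, 1.85, -0.29, 0.89, 0.52]
{"dp": [[0.2, -0.1, 16.3], [0.2, -0.1, 16.3], [0.1, -0.0, 16.3], [0.1, -0.0, 16.3], [0.1, -0.0, 16.3]], "delta_rot": [[0.0, 0.003, -0.003], [0.0, 0.003, -0.003], [0.0, 0.003, -0.003], [0.0, 0.003, -0.003], [0.0, 0.003, -0.003]], "fingers": [0, 0, 0, 0, 0]}
t 29.53 tcp [520.7, -238.4, 141.3] yaw -5.6 F [0.8, 0.3, 0.3] gap 22.5 q [-0.05, 0.47, 0.53, 1.85, -0.29, 0.89, 0.52]
tilt -0.0134 roll 0.001
pivot end (was 678,-129,30) [ 508.6 -362.9  139.3] free end underside [ 528.  -163.8  136.6]
```

View pics/o1.png

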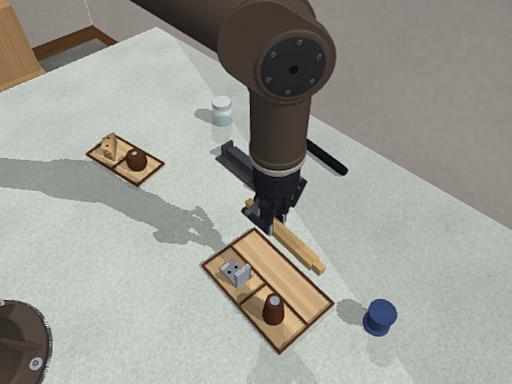

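View pics/o2.png

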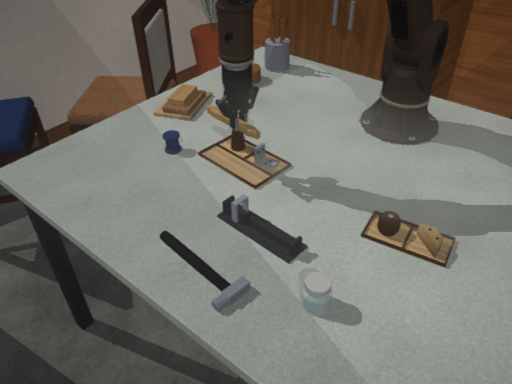

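Run:
```python
from h import *
z=load('o1');W=cloud(z);p=z['p'].astype(int)
m=(W[...,2]>130)&(W[...,2]<170)&(abs(W[...,0]-520)<60)&(W[...,1]>-380)&(W[...,1]<-150)&(p[...,0]-p[...,2]>40)
q=W[m];print(len(q),q.min(0),q.max(0))
t=q[q[:,2]>np.percentile(q[:,2],50)]
for a,b in((-370,-340),(-340,-310),(-310,-280),(-280,-250),(-200,-150)):
    s=q[(q[:,1]>a)&(q[:,1]<b)]
    if len(s)>3: print(a,b,len(s),np.percentile(s[:,2],[50,90]).round(1),s[:,0].mean().round(1))
```

```text
1047 [ 497.05113465 -363.3511703   140.24823523] [ 532.96756371 -163.54311375  169.50041285]
-370 -340 183 [159.5 161.4] 506.6
-340 -310 264 [159.5 161.2] 508.2
-310 -280 246 [159.1 160.7] 511.3
-280 -250 229 [158.5 160.2] 514.3
-200 -150 52 [157.3 159.1] 524.9
```

Request:
{"name": "carry_out", "arguments": {
  "dp": [
    [0,0,12],
    [0,0,20],
    [0,0,25],
    [0,0,25],
    [0,0,20],
    [0,0,8],
    [0,0,0],
    [0,0,0]
  ],
  "delta_rot": [
    [0,0.005,-0.005],
    [0,0.005,-0.005],
    [0,0.003,-0.003],
    [0,0,0],
    [0,0,0],
    [0,0,0],
    [0,0,0],
    [0,0,0]
  ],
  "fingers": [0,0,0,0,0,0,0,0]
}}

```text
time: 30.3
tcp_pos: [530.7, -227.6, 21.9]
tool_rot: [[0.062, 0.998, 0.004], [0.998, -0.062, 0.004], [0.005, 0.004, -1.0]]
ft_force: [-0.1, 0.6, -0.4]
finger_gap: 22.8
```

```bash
python3 -c "
from plan import *
plan([(520.5,-238.3,14,-4.8)],0,vmax=20)"; python3 bar.py
```

```text
t 30.3 tcp [530.7, -227.6, 21.9] yaw -3.5 F [-0.1, 0.6, -0.4] gap 22.8 q [0.03, 0.64, 0.42, 1.92, -0.41, 0.67, 0.63]
{"dp": [[-11.4, -9.6, 7.8]], "delta_rot": [[0.004, -0.005, 0.022]], "fingers": [0]}
t 30.3 tcp [530.7, -227.6, 21.9] yaw -3.5 F [-0.1, 0.6, -0.4] gap 22.8 q [0.03, 0.64, 0.42, 1.92, -0.41, 0.67, 0.63]
tilt 0.0046 roll 0.004
pivot end (was 678,-129,30) [ 523.  -352.3   17.6] free end underside [ 535.4 -152.7   18.6]
```

Correct laterally before dropping into the lane.

Request:
{"name": "carry_out", "arguments": {
  "dp": [
    [-6,-5,0],
    [-6,-5,0],
    [0,0,2],
    [0,0,0],
    [0,0,0]
  ],
  "delta_rot": [
    [0.002,-0.003,0.011],
    [0.002,-0.002,0.011],
    [0,0,0],
    [0,0,0],
    [0,0,0]
  ],
  "fingers": [0,0,0,0,0]
}}

```text
time: 30.72
tcp_pos: [521.3, -240.8, 23.2]
tool_rot: [[0.085, 0.996, 0.005], [0.996, -0.085, -0.003], [-0.002, 0.005, -1.0]]
ft_force: [0.2, -0.2, -0.8]
finger_gap: 22.4
```

```bash
python3 -c "
from plan import *
plan([(520.5,-238.3,10,-4.8)],0,vmax=20)"; python3 bar.py; python3 look.py side q1; python3 -c "
import cv2,numpy as np
p=np.load('pics/q1.npz')['p'][200:360,190:350]
cv2.imwrite('pics/q1z.png',cv2.resize(p,None,fx=3.7,fy=3.7,interpolation=3)[:,:,::-1])"
```

```text
t 30.72 tcp [521.3, -240.8, 23.2] yaw -4.9 F [0.2, -0.2, -0.8] gap 22.4 q [0.04, 0.63, 0.43, 1.93, -0.41, 0.66, 0.64]
{"dp": [[2.4, -1.1, 13.2]], "delta_rot": [[0.005, 0.002, -0.002]], "fingers": [0]}
t 30.72 tcp [521.3, -240.8, 23.2] yaw -4.9 F [0.2, -0.2, -0.8] gap 22.4 q [0.04, 0.63, 0.43, 1.93, -0.41, 0.66, 0.64]
tilt -0.0023 roll 0.005
pivot end (was 678,-129,30) [ 510.7 -365.3   19.8] free end underside [ 527.7 -166.1   19.3]
```

View pics/q1z.png

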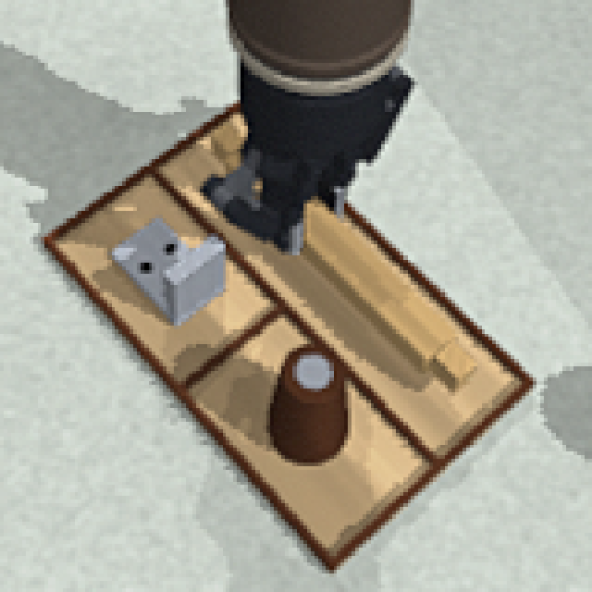

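Request:
{"name": "carry_out", "arguments": {
  "dp": [
    [2,-1,5],
    [0,0,5],
    [0,0,2],
    [0,0,0],
    [0,0,0]
  ],
  "delta_rot": [
    [0.003,0.002,0],
    [0,0,0],
    [0,0,0],
    [0,0,0],
    [0,0,0]
  ],
  "fingers": [0,0,0,0,0]
}}

```text
time: 31.18
tcp_pos: [521.3, -237.9, 10.4]
tool_rot: [[0.084, 0.996, 0.003], [0.996, -0.084, 0.0], [0.0, 0.003, -1.0]]
ft_force: [-0.2, -0.3, -0.8]
finger_gap: 22.4
```

Request:
{"name": "carry_out", "arguments": {
  "dp": [
    [0,0,2],
    [0,0,1],
    [0,0,0]
  ],
  "delta_rot": [
    [0,0,0],
    [0,0,0],
    [0,0,0]
  ],
  "fingers": [0,0,0]
}}

```text
time: 31.43
tcp_pos: [521.3, -237.8, 6.9]
tool_rot: [[0.084, 0.996, 0.003], [0.996, -0.084, 0.0], [0.0, 0.003, -1.0]]
ft_force: [-0.0, -0.6, -0.9]
finger_gap: 22.3
```

```bash
python3 look.py side r1
python3 - <<'E'
from h import *
z=load('r1');W=cloud(z);p=z['p'].astype(int)
m=(W[...,2]>14)&(W[...,2]<40)&(abs(W[...,0]-515)<30)&(W[...,1]>-366)&(W[...,1]<-260)&(p[...,0]-p[...,2]>30)
q=W[m]
for a,b in((-345,-320),(-320,-300),(-300,-280),(-280,-262)):
    s=q[(q[:,1]>a)&(q[:,1]<b)]
    if len(s)>3: print(a,b,len(s),np.percentile(s[:,2],[50,75,90]).round(1))
E
python3 -c "
from plan import *
st()"
```

```text
-345 -320 164 [24.1 25.1 25.8]
-320 -300 123 [24.2 25.2 26.1]
-300 -280 123 [24.3 25.1 25.8]
-280 -262 102 [24.4 25.  25.9]
t 31.48 tcp [521.3, -237.9, 7.0] yaw -4.8 F [-0.5, -0.9, -0.4] gap 22.6 q [0.05, 0.66, 0.41, 1.94, -0.42, 0.63, 0.65]
```

Request:
{"name": "carry_out", "arguments": {
  "dp": [
    [0,0,0],
    [0,0,0],
    [0,0,0],
    [0,0,0]
  ],
  "delta_rot": [
    [0,0,0],
    [0,0,0],
    [0,0,0],
    [0,0,0]
  ],
  "fingers": [38,38,38,38]
}}

```text
time: 31.82
tcp_pos: [521.6, -238.1, 7.4]
tool_rot: [[0.084, 0.996, 0.003], [0.996, -0.084, -0.0], [0.0, 0.003, -1.0]]
ft_force: [-0.2, -0.6, 0.5]
finger_gap: 32.1
```

Request:
{"name": "carry_out", "arguments": {
  "dp": [
    [0,0,-10],
    [0,0,-25],
    [0,0,-40],
    [0,0,-40],
    [0,0,-40],
    [0,0,-20],
    [0,0,0]
  ],
  "delta_rot": [
    [0,0,0],
    [0,0,0],
    [0,0,0],
    [0,0,0],
    [0,0,0],
    [0,0,0],
    [0,0,0]
  ],
  "fingers": [38,38,38,38,38,38,38]
}}

```text
time: 32.4
tcp_pos: [518.7, -238.6, 192.7]
tool_rot: [[0.087, 0.996, -0.001], [0.996, -0.087, 0.0], [0.0, -0.001, -1.0]]
ft_force: [0.8, 0.1, -0.4]
finger_gap: 32.6
```

```bash
python3 look.py wrist s1;python3 look.py side s2;python3 look.py scene s3
python3 - <<'E'
from h import *
def Wl(n): return cloud(load(n))
W=Wl('s1')
T=np.array([480.5,-260.1]);a=np.radians(85.26);X=np.array([np.cos(a),np.sin(a)]);Y=np.array([-X[1],X[0]])
S=np.array([483.6,257.0]);b=np.radians(98.7);SX=np.array([np.cos(b),np.sin(b)]);SY=np.array([-SX[1],SX[0]])
def r(nm,W,x,y,h,rad,z0,z1,C,A,B):
    m=(abs(W[...,0]-x)<rad)&(abs(W[...,1]-y)<rad)&(W[...,2]>z0)&(W[...,2]<z1)
    q=W[m]
    if len(q)<8: print(nm,'none',len(q));return
    t=cv2.minAreaRect(q[:,:2].astype(np.float32));c=np.array(t[0])-C
    print(nm,len(q),np.round(t[1],1),round(t[2],1),'z',np.round(np.median(q[:,2]),1),'tray xy',np.round([c@A,c@B],1))
for n in ['s1','s2','s3']:
    W=Wl(n);print(n)
    m=(abs(W[...,0]-518)<32)&(abs(W[...,1]+263)<120)&(W[...,2]>19)&(W[...,2]<30);q=W[m]
    if len(q)>8:
        t=cv2.minAreaRect(q[:,:2].astype(np.float32));c=np.array(t[0])-T;print('stretcher',np.round(t[1],1),round(t[2],1),round(np.median(q[:,2]),1),np.round([c@X,c@Y],1))
    r('bracket top',W,452,-223,54,35,48,60,T,X,Y)
    r('foot top',W,443,-315,69,35,63,76,T,X,Y)
    r('bun top',W,493,210,52,35,48,60,S,SX,SY)
    r('block top',W,472.6,309.6,40,50,35,46,S,SX,SY)
    for nm,x,y,z0,z1 in (('spool',572,-470,48,62),('jar',782,195,64,80)):
        m=(abs(W[...,0]-x)<60)&(abs(W[...,1]-y)<60)&(W[...,2]>z0)&(W[...,2]<z1);print(nm,m.sum(),np.round(np.median(W[m],0),1) if m.any() else '')
for n in ['a_side','a_scene']:
    W=Wl(n);print(n)
    for nm,x,y,z0,z1 in (('spool',572,-470,48,62),('jar',782,195,64,80)):
        m=(abs(W[...,0]-x)<60)&(abs(W[...,1]-y)<60)&(W[...,2]>z0)&(W[...,2]<z1);print(nm,m.sum(),np.round(np.median(W[m],0),1))
E
python3 -c "
from plan import *
st()"
```

```text
s1
stretcher [199.6  24.1] 85.0 23.3 [  1.5 -38.3]
bracket top 360 [ 9.6 35.9] 85.3 z 53.2 tray xy [35.6 31.8]
foot top 433 [32.  20.8] 58.9 z 68.4 tray xy [-55.7  37.9]
bun top none 0
block top none 0
spool 10 [ 549.5 -456.6   51.2]
jar 0 
s2
stretcher [201.1  25.4] 85.2 24.0 [  0.3 -38.2]
bracket top 107 [11.1 35.1] 84.9 z 53.5 tray xy [33.7 32.3]
foot top 253 [31.4 31.7] 19.5 z 69.2 tray xy [-60.6  33.2]
bun top 164 [40.5 41.3] 25.7 z 51.5 tray xy [-51.2  -1.2]
block top 180 [78.9 28.6] 52.9 z 39.7 tray xy [51.3  3.9]
spool 631 [ 570.8 -470.4   54.3]
jar 192 [775.2 190.6  70. ]
s3
stretcher [200.3  27.2] 85.1 23.3 [  3.9 -41.6]
bracket top 37 [13. 40.] 86.4 z 52.6 tray xy [36.5 28.3]
foot top 66 [31.3 31.8] 58.3 z 68.0 tray xy [-56.6  30. ]
bun top 188 [41.1 42.3] 89.2 z 51.9 tray xy [-47.1  -6. ]
block top 261 [80.8 30.9] 53.2 z 39.8 tray xy [53.1  1.3]
spool 142 [ 576.3 -465.8   53. ]
jar 487 [782.2 197.4  69.6]
a_side
spool 628 [ 570.7 -470.5   54.3]
jar 191 [775.2 190.3  69.8]
a_scene
spool 147 [ 576.8 -465.1   53.1]
jar 487 [782.7 197.5  69.6]
t 32.55 tcp [516.8, -237.2, 187.6] yaw -5.0 F [0.0, -0.3, -0.6] gap 32.4 q [-0.07, 0.42, 0.56, 1.8, -0.26, 1.01, 0.51]
```

View pics/s1.png

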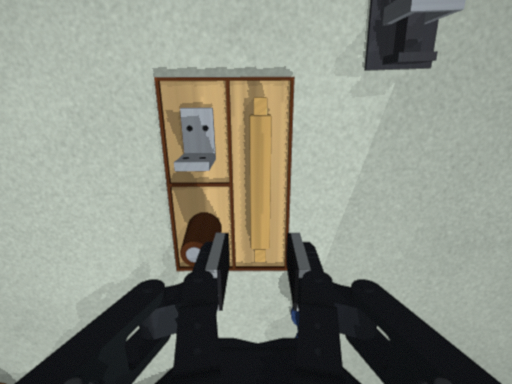

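View pics/s2.png

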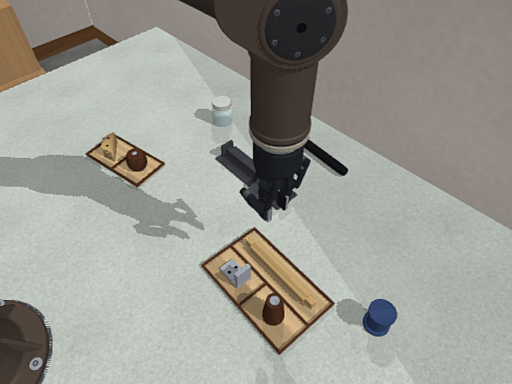

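Request:
{"name": "carry_out", "arguments": {
  "dp": [
    [0,0,0],
    [0,0,0],
    [0,0,0]
  ],
  "delta_rot": [
    [0,0,0],
    [0,0,0],
    [0,0,0]
  ],
  "fingers": [38,38,38]
}}

```text
time: 32.8
tcp_pos: [514.4, -235.9, 183.9]
tool_rot: [[0.086, 0.996, -0.014], [0.996, -0.086, 0.005], [0.003, -0.014, -1.0]]
ft_force: [0.8, -0.5, -0.1]
finger_gap: 32.3
```

```bash
python3 -c "
from cell import *
print(finish_job())"
```

```text
the job is handed in; nothing more can be done
None
```

Both kits are made up and the job was handed in at about 33 s, with the arm about 180 mm above the table and touching nothing.

I placed the corner block, bracket, tapered foot and bun foot first. The stretcher came last: I tilted its free end up about 0.09 rad, drew it 64 mm endwise from under the strap, then lifted it, levelled it and set it in the lane.

My last checks are camera measurements in each tray's own frame, in mm:

| Piece | Tray | Position (x, y) | Top height |
|---|---|---|---|
| Stretcher | long | 0 to 4, about -38 to -42, parallel to the lane | 23–24 |
| Bracket | long | about 60, 30 (worked out from its upright) | 53 |
| Tapered foot | long | about -58, 33 | 68–69 |
| Bun foot | small | about -49, -3 | 52 |
| Corner block | small | about 52, 3 | 40 |

- **Seating:** all the top heights match pieces standing flat on the 4 mm tray floors.
- **Spool and jar:** both read within 1 mm of where they started.
- **Disagreements:** the views differ from each other by up to 8 mm in position, so I averaged some of the figures above. The largest gap was on the tapered foot, which the wrist view saw only in part. All the readings are still well inside the limits.
- **Floor contact:** the force reading did not clearly show when a piece touched down, so I judged contact from the height no longer dropping and from the expected height.

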